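# Knock pressed sweets out of hand moulds into the packing tub and close it

### The arm

A 7-joint arm with a two-finger parallel gripper is mounted at the origin on the work surface. World frame = base frame: x ahead of the robot, y to its left, z up, the work surface at z = 0. Lengths are in mm, angles in rad, forces in N, time in s.
With the tool pointing down it reaches from about 400 to 850 mm from the base axis. Payload 4.5 kg.
Tool frame: the origin (TCP) lies midway between the tips of the shut fingers; the grasp point (between the pads) lies 19 mm behind it (env.grip_depth is the distance from the TCP to the grasp point, in mm); z points along the fingers, y is the direction in which the jaws open and shut (so a half turn about z gives the same grasp; the last joint's range is limited). The gripper opens to 85 mm and grips with 20 to 120 N. Pads are 22 mm wide; open, the fingers measure 114 mm over their backs; the gripper's body (76 mm by 85 mm) begins 54 mm behind the grasp point. The pads swing forward as they close: fully open they stand 13 mm farther back than shut.
Start: joints at [-1.236, 0.689, -0.195, 1.565, 0.157, 0.902, -0.215], TCP at [185.158, 596.968, 231.317] pointing down, gripper open.
Joint ranges: [-3.01, 3.01], [-0.46, 2.08], [-1.47, 1.51], [0.13, 2.56], [-1, 4.14], [0.04, 2.09], [-2.66, 2.66]. Speed limits (rad/s): [2.57, 2.57, 3.14, 3.14, 3.14, 3.14, 3.14].

### API

Orientations are given as a rotation vector (axis times angle).
In Python, from workcell import env gives the robot as it stands.
- The arm moves only by the tool carry_out, never from a script. Its argument "moves" is a list that holds one entry, the list of rows, each a list of 5 numbers: the closure in counts, from 0 (fully open) to 255 (shut), then the shift along the tool's x, y, z in mm, then the turn about the tool's z in rad. In form: [[[hand, tx, ty, tz, spin], ...]]. A call has 1 to 20 rows; each row is the pose to reach, as a shift and turn from the pose commanded when the call began, along the tool's axes at that moment; what a row does not reach only later rows make up. A row lasts 1/12 s, in which the tool goes at most 41.7 mm and 7.16 degrees, less where a joint would pass 70% of its speed; a pose out of reach is approached as far as the arm can. A call with a gripper value outside its range is refused whole. The fingers move at their own pace and stop on an object; "newtons" is the grip in N (left out, the last holds). Time passes only in rows, so rows that repeat a pose let the fingers close. It gives the time, the measured TCP pose, the force and the opening at its end, in the units of the state.
- env.get_obs(): the state, without advancing time (a new reading comes with each control period).
- env.grab_frame(name): name is "scene" or "side" or "wrist"; returns a dict with "image" (384x512x3 uint8, blue, green, red), "K" (3x3 intrinsics, pixels), "rvec" (rotation vector, rad) and "tvec" (3), from world to camera coordinates, as OpenCV has them. Camera axes: x right, y down, z forward; pixel columns grow to the right and rows downward; lengths in mm; the calibration is good to about 2 mm. A picture is of the moment at which its call begins. There is no depth.
- env.job_done(): hands the job in, once; it reports no verdict.
The state is a dict: "clock": time; "joint_pos": joint angles; "joint_vel": joint speeds; "tau": joint torques, N m; "position": TCP position; "ee_rot": TCP orientation; "contact_force": force on the tool from outside, world axes, zero at the start; "moment": the same for the moment, N m; "grip_width": finger opening in mm.
Only numpy, scipy, OpenCV 4.12 (cv2) and the standard library are available. Lean on these libraries where they do the work, as an engineer would, in place of code of your own. Each camera call takes 0.05 s, during which the arm holds its last target. There are 200 camera calls.

### The job

Knock the pressed sweets out of their hand moulds into the cream tub: turn each filled mould mouth down over the tub and tap it on the rim until its sweet drops out, never touching the sweets with the fingers. Lay all three moulds, also any that was empty from the start, on the blue washing-up mat, put the lid on the tub so that it sits fully home, and swing both red-pegged latches in across it. Leave the gift box, the cup and the cards where they are.

Things in the scene. Friction and masses are not known exactly. Their poses are not given: they have to be found in the camera images.
- tub: Open cream plastic packing tub, fixed to the bench, 130 (x) x 180 (y) x 76 mm high outside, walls and floor 6 mm thick. Origin: centre of its underside, z up. Its rim (z 76) is flat and may be knocked on.
- lid: Loose cream lid of the tub (250 g), lying right way up on the bench. Plate 138 (x) x 188 (y) x 8 mm over a 110 x 160 x 10 mm plug that drops inside the tub with 4 mm to spare all round. On top a wooden grip bar, 16 mm (x) x 70 mm (y) x 34 mm high. Origin: centre of the plug's underside, z up; the plug is z 0 to 10, the plate z 10 to 18, the bar z 18 to 52. Closed, its origin lies 66 mm above the tub's origin; either way round fits.
- mat: Flat blue rubber washing-up mat, fixed, 240 (x) x 300 (y) x 4 mm thick. Origin: centre of its underside.
- mould_a: White hand mould a (200 g): square cup with a wooden handle, lying on two grey feet, its mouth facing sideways. Origin on the bench under the cup; x points out of the mouth, y across, z up as it lies. Cup x -20 to 38, y -28 to 28, z 14 to 70 mm; feet z 0 to 14, full width, at x 24 to 38 (flush with the mouth: knock this one on an edge, mouth down) and x -20 to -6.
- mould_a_handle (a point): Middle of mould a's handle, on its axis, at mould x -58, z 42 mm. The handle runs from mould x -20 to -96, 18 mm wide (y), 24 mm high (z 30 to 54).
- mould_a_mouth (a point): Centre of mould a's mouth, at mould x 38, z 42 mm. The cavity behind it is 44 x 44 mm and 33 mm deep; its upper wall is cut short by 19 mm so that a sweet shows from above.
- mould_b: White hand mould b (200 g): square cup with a wooden handle, lying on two grey feet, its mouth facing sideways. Origin on the bench under the cup; x points out of the mouth, y across, z up as it lies. Cup x -20 to 38, y -28 to 28, z 14 to 70 mm; feet z 0 to 14, full width, at x 24 to 38 (flush with the mouth: knock this one on an edge, mouth down) and x -20 to -6.
- mould_b_handle (a point): Middle of mould b's handle, on its axis, at mould x -58, z 42 mm. The handle runs from mould x -20 to -96, 18 mm wide (y), 24 mm high (z 30 to 54).
- mould_b_mouth (a point): Centre of mould b's mouth, at mould x 38, z 42 mm. The cavity behind it is 44 x 44 mm and 33 mm deep; its upper wall is cut short by 19 mm so that a sweet shows from above.
- mould_c: White hand mould c (200 g): square cup with a wooden handle, lying on two grey feet, its mouth facing sideways. Origin on the bench under the cup; x points out of the mouth, y across, z up as it lies. Cup x -20 to 38, y -28 to 28, z 14 to 70 mm; feet z 0 to 14, full width, at x 24 to 38 (flush with the mouth: knock this one on an edge, mouth down) and x -20 to -6.
- mould_c_handle (a point): Middle of mould c's handle, on its axis, at mould x -58, z 42 mm. The handle runs from mould x -20 to -96, 18 mm wide (y), 24 mm high (z 30 to 54).
- mould_c_mouth (a point): Centre of mould c's mouth, at mould x 38, z 42 mm. The cavity behind it is 44 x 44 mm and 33 mm deep; its upper wall is cut short by 19 mm so that a sweet shows from above.
- sweet_a: Hard pressed pink sweet, a disc 42 mm across, 26 mm thick, 60 g, stuck in mould_a (absent if that mould is empty). Origin: its centre, in the mould at x 18, z 41; x is its axis. Sprung nibs at the mouth hold it even upside down, bearing about twice its weight; a sharp knock of the mould, mouth down, on the tub's rim at 0.15 to 0.3 m/s frees it, perhaps after several.
- sweet_b: Hard pressed green sweet, a disc 42 mm across, 26 mm thick, 60 g, stuck in mould_b (absent if that mould is empty). Origin: its centre, in the mould at x 18, z 41; x is its axis. Sprung nibs at the mouth hold it even upside down, bearing about twice its weight; a sharp knock of the mould, mouth down, on the tub's rim at 0.15 to 0.3 m/s frees it, perhaps after several.
- sweet_c: Hard pressed yellow sweet, a disc 42 mm across, 26 mm thick, 60 g, stuck in mould_c (absent if that mould is empty). Origin: its centre, in the mould at x 18, z 41; x is its axis. Sprung nibs at the mouth hold it even upside down, bearing about twice its weight; a sharp knock of the mould, mouth down, on the tub's rim at 0.15 to 0.3 m/s frees it, perhaps after several.
- latch_left (a joint): Steel swing latch on a post (16 mm thick) beside the tub, pivoting about the vertical line at tub x 0, y +114 mm. Bar 14 mm wide, 12 mm high (z 88 to 100), reaching 55 mm from the pivot. Value in rad: 0 = bar points in over the tub's middle (closed, on a stop, 4 mm above a seated lid); opening turns it from above anticlockwise; about 1.57 = bar along tub +x, clear of the lid; end stop at 2.0. It stays where left (about 1 N at the peg).
- latch_left_peg (a point): The left latch's upright round red peg, 14 mm thick, z 100 to 132 mm; this point is on its axis at z 120, 50 mm from the pivot.
- latch_right (a joint): Steel swing latch on a post (16 mm thick) beside the tub, pivoting about the vertical line at tub x 0, y -114 mm. Bar 14 mm wide, 12 mm high (z 88 to 100), reaching 55 mm from the pivot. Value in rad: 0 = bar points in over the tub's middle (closed, on a stop, 4 mm above a seated lid); opening turns it from above clockwise; about 1.57 = bar along tub +x, clear of the lid; end stop at 2.0. It stays where left (about 1 N at the peg).
- latch_right_peg (a point): The right latch's upright round red peg, 14 mm thick, z 100 to 132 mm; this point is on its axis at z 120, 50 mm from the pivot.
- giftbox: Bystander: flat golden gift box, 130 x 100 x 34 mm. Origin: centre of its underside.
- teacup: Bystander: blue cup, 72 mm across, 70 mm high. Origin: centre of its underside.
- cards: Bystander: block of white cards, 110 x 90 x 40 mm. Origin: centre of its underside.
Things that resemble listed ones, but are neither listed nor needed, are in the scene too. Leave any yellow look-alike of the mould_b alone. Leave any orange look-alike of the mould_a alone.

How it is judged (in metres and radians):
On the way:
1. every sweet present is in the tub (x of sweet_a in the frame of tub between -0.06 and 0.06 m and y of sweet_a in the frame of tub between -0.085 and 0.085 m and z of sweet_a in the frame of tub between 0.004 and 0.066 m and x of sweet_b in the frame of tub between -0.06 and 0.06 m and y of sweet_b in the frame of tub between -0.085 and 0.085 m and z of sweet_b in the frame of tub between 0.004 and 0.066 m and x of sweet_c in the frame of tub between -0.06 and 0.06 m and y of sweet_c in the frame of tub between -0.085 and 0.085 m and z of sweet_c in the frame of tub between 0.004 and 0.066 m), for 0.2 s.
At the end, for the whole second after the job is handed in: All sweets present lie in the tub; the three moulds rest on the mat (point under each cup within its outline, any attitude); the lid is home: centred within 9 mm, square within 0.1 rad (either way round), level within 0.05 rad, at most 3 mm proud; both latches within 0.2 rad of closed (all of step 1 and x of mould_a in the frame of mat between -0.12 and 0.12 m and y of mould_a in the frame of mat between -0.15 and 0.15 m and height (world z) of each of mould_a, mould_b, mould_c below 0.09 m and linear speed of each of mould_a, mould_b, mould_c, lid below 0.03 m/s and x of mould_b in the frame of mat between -0.12 and 0.12 m and y of mould_b in the frame of mat between -0.15 and 0.15 m and x of mould_c in the frame of mat between -0.12 and 0.12 m and y of mould_c in the frame of mat between -0.15 and 0.15 m and x of lid in the frame of tub between -0.009 and 0.009 m and y of lid in the frame of tub between -0.009 and 0.009 m and z of lid in the frame of tub between 0.06 and 0.069 m and angle between the x axis of lid and the x axis of tub, either way round below 0.1 rad and angle between lid's own z axis and vertical below 0.05 rad and value of joint each of latch_left, latch_right below 0.2 rad); the robot touches nothing.
It fails at once if the fingers touch a sweet (contact force between the fingers and sweet_a above 0.5 N or contact force between the fingers and sweet_b above 0.5 N or contact force between the fingers and sweet_c above 0.5 N).
It fails at once if a bystander (gift box, cup, cards) is pushed more than 30 mm (distance of any of giftbox, teacup, cards from where it was at the start of the episode above 0.03 m).
Of sweet_a, sweet_b, sweet_c only 2 to 3 are there at a start; the rules pass over those that are not, and their reading is None.
At some moment in a run one of mould_a, mould_b, mould_c, lid may be knocked a few centimetres aside while the robot is not near it.
It also fails if it takes over 208 s, if anything falls off the work surface, if the arm or the gripper's body presses on something with over 40 N, if the wrist force passes 120 N, or if a joint passes its speed limit or range.

## Working session

There is one attempt and no reset: what is moved stays moved. The work goes in short steps, Python scripts to look and compute and a tool call to move; the robot and the scene stay as the last step left them, time stands still between calls to the robot, and variables do not carry over. Pictures are saved under pics/ and viewed, about 12 in all and at most 16, crops included, and the job is handed in when it is done.

Besides the shell and the picture viewer there is one more tool, called by a JSON object that holds its "api" and its "payload". carry_out: Moves the arm, as the interface text tells. Its arguments: {"type":"object","properties":{"moves":{"type":"array"},"newtons":{"type":"number"}},"required":["moves"]}

```bash
ls; mkdir -p pics
cat > h.py <<'E'
import numpy as np,cv2,sys
from workcell import env
def grab(n,save=None):
    f=env.grab_frame(n)
    if save: cv2.imwrite('pics/'+save+'.png',f['image'])
    np.savez('pics/last_%s.npz'%n,**{k:np.asarray(f[k]) for k in f})
    return f
def load(n): return np.load('pics/last_%s.npz'%n)
def ray(f,uv,z):
    K=np.asarray(f['K']);R=cv2.Rodrigues(np.asarray(f['rvec'],float))[0];t=np.asarray(f['tvec'],float).ravel()
    c=-R.T@t; out=[]
    for (u,v),zz in zip(uv,np.broadcast_to(z,len(uv))):
        d=R.T@np.linalg.solve(K,[u,v,1.]); out.append(c+d*(zz-c[2])/d[2])
    return np.array(out)
def proj(f,P):
    return cv2.projectPoints(np.asarray(P,float).reshape(-1,3),np.asarray(f['rvec'],float),np.asarray(f['tvec'],float),np.asarray(f['K'],float),None)[0].reshape(-1,2)
E
python3 - <<'E'
from h import *
o=env.get_obs();print(o)
a=grab('scene','s0');b=grab('side','d0');c=grab('wrist','w0')
for f in(a,b,c):
  R=cv2.Rodrigues(np.asarray(f['rvec'],float))[0];print(-R.T@np.ravel(f['tvec']),R[2],f['K'][0])
cv2.imwrite('pics/s0b.png',cv2.resize(a['image'],(800,600),interpolation=2));cv2.imwrite('pics/d0b.png',cv2.resize(b['image'],(800,600),interpolation=2))
E
```

```text
pics
{'clock': 0.0, 'joint_pos': array([-1.23620104,  0.69003573, -0.19451469,  1.56635717,  0.15732946,
        0.90248837, -0.21511169]), 'joint_vel': array([ 0.00055367,  0.00050232, -0.00097752, -0.00138882, -0.00052901,
       -0.00030004,  0.00068335]), 'tau': array([-2.04123626e-04, -5.39614606e+01, -1.26666158e+00, -1.58546036e+01,
        9.12601274e-03,  9.22583509e-03,  6.21547699e-06]), 'position': array([185.03544245, 596.29413103, 230.44827531]), 'ee_rot': array([-4.70544427e-01, -3.10602021e+00,  2.96675456e-03]), 'contact_force': array([-0.33616502,  0.25789285, -0.03020579]), 'moment': array([-0.00688771,  0.0616108 , -0.03170842]), 'grip_width': 85.60355550013108}
[ 963.22671164  477.72066008 1038.70983154] [-0.40628656 -0.39380095 -0.82453141] [401.87356149   0.         264.21497632]
[-18.15913767 515.88091512 732.35397006] [ 0.55031617 -0.48506945 -0.67960264] [363.91128627   0.         258.08254294]
[105.67409992 621.53977793 371.45479985] [ 0.31139777 -0.09760892 -0.94525337] [305.78585449   0.         254.86859277]
```

View pics/s0b.png

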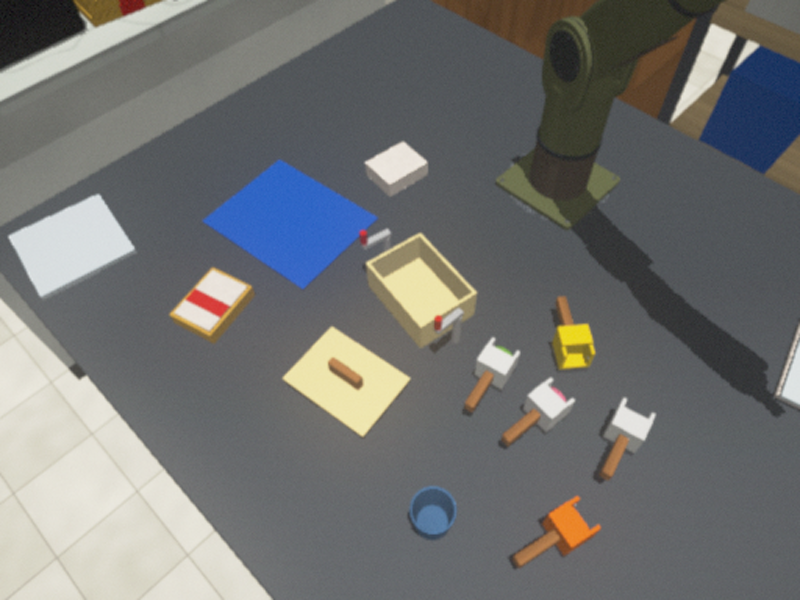

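View pics/d0b.png

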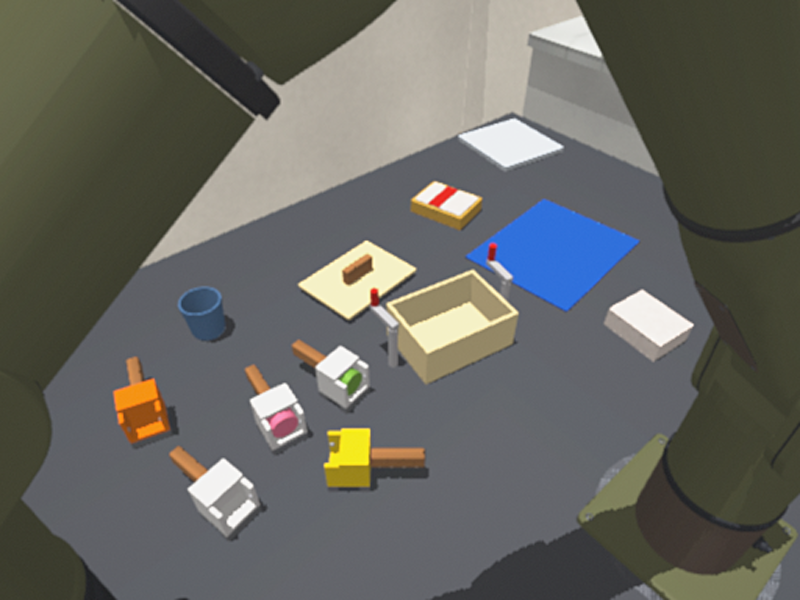

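Run:
```python
from h import *
f=load('scene');g=load('side')
s=np.array
def sc(n,uv,z,f):
    print(n,ray(f,s(uv)/1.5625,z).round(0).tolist())
sc('tubrim',[(421,237),(368,266),(423,342),(475,292)],76,f)
sc('tubrim side',[(388,303),(474,272),(518,315),(427,360)],76,g)
sc('pegs',[(364,237),(438,322)],120,f); sc('pegs side',[(492,251),(375,297)],120,g)
sc('mat',[(280,160),(205,220),(303,287),(377,217)],4,f)
sc('lid plate',[(333,328),(284,379),(362,433),(409,379)],18,f)
sc('lidbar',[(332,362),(360,380)],52,f)
for n,e,c in(('b',(470,406),(497,357)),('a',(507,439),(548,400)),('c',(605,472),(630,420))):
    sc(n+' handle end, cup top',[e,c],[54,70],f)
sc('cup',[(433,492)],70,f);sc('gift',[(213,303)],34,f);sc('cards',[(397,163)],40,f)
sc('yel',[(575,335)],70,f)
cv2.imwrite('pics/c1.png',cv2.resize(f['image'][140:310,200:430],None,fx=3.4,fy=3.4,interpolation=2))
cv2.imwrite('pics/w0b.png',cv2.resize(load('wrist')['image'],(800,600),interpolation=2))
```

```text
tubrim [[376.0, -68.0, 76.0], [499.0, -92.0, 76.0], [548.0, 100.0, 76.0], [403.0, 96.0, 76.0]]
tubrim side [[527.0, 69.0, 76.0], [490.0, -101.0, 76.0], [365.0, -76.0, 76.0], [390.0, 106.0, 76.0]]
pegs [[478.0, -121.0, 120.0], [521.0, 109.0, 120.0]]
pegs side [[475.0, -126.0, 120.0], [515.0, 106.0, 120.0]]
mat [[391.0, -509.0, 4.0], [623.0, -482.0, 4.0], [592.0, -191.0, 4.0], [358.0, -217.0, 4.0]]
lid plate [[620.0, -67.0, 18.0], [753.0, -51.0, 18.0], [727.0, 125.0, 18.0], [597.0, 112.0, 18.0]]
lidbar [[680.0, 2.0, 52.0], [670.0, 64.0, 52.0]]
b handle end, cup top [[575.0, 235.0, 54.0], [478.0, 212.0, 70.0]]
a handle end, cup top [[577.0, 317.0, 54.0], [482.0, 326.0, 70.0]]
c handle end, cup top [[512.0, 465.0, 54.0], [418.0, 445.0, 70.0]]
cup [[729.0, 292.0, 70.0]]
gift [[747.0, -268.0, 34.0]]
cards [[235.0, -276.0, 40.0]]
yel [[347.0, 285.0, 70.0]]
```

View pics/c1.png

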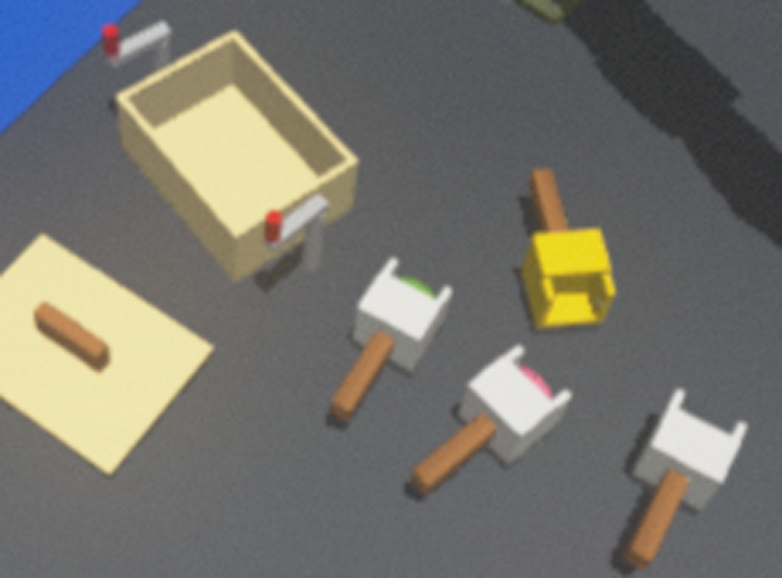

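View pics/w0b.png

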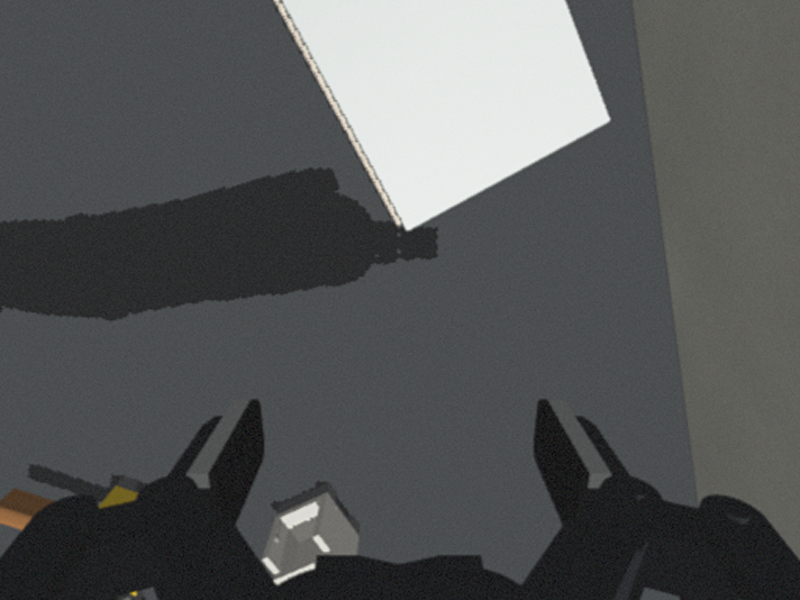

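```bash
cat > fit.py <<'E'
from h import *
from scipy.optimize import least_squares
def fit(n,obs,x0,show=True):
    # obs: list of (frame, model pts, pixels); pose x,y,yaw
    def W(p,m):
        c,s=np.cos(p[2]),np.sin(p[2]);m=np.asarray(m,float)
        return np.c_[m[:,0]*c-m[:,1]*s+p[0],m[:,0]*s+m[:,1]*c+p[1],m[:,2]]
    r=least_squares(lambda p:np.concatenate([(proj(f,W(p,m))-px).ravel() for f,m,px in obs]),x0,x_scale=[100,100,1],loss='soft_l1')
    print(n,r.x.round(3),'rms',np.sqrt(np.mean(r.fun**2)).round(2),'max',abs(r.fun).max().round(2)); return r.x,W
E
cat > f1.py <<'E'
from fit import *
f=load('scene');g=load('side')
C=lambda *p:np.array(p)/3.4+[200,140]
S=lambda *p:np.array(p)/1.5625
img=f['image'].copy();img=cv2.resize(img,None,fx=4,fy=4,interpolation=2)
def draw(W,p,m,col=(0,0,255)):
    q=proj(f,W(p,m))
    for u in q: cv2.circle(img,tuple(int(a) for a in u*4+2),5,col,2)
tm=[(-65,-90,76),(65,-90,76),(65,90,76),(-65,90,76)]
p,W=fit('tub',[(f,tm,C((235,31),(117,98),(237,237),(357,160))),(g,tm,S((518,315),(474,272),(388,303),(427,360)) if 0 else S((518,315),(474,272),(388,303),(427,360)))],[455,5,.1]);draw(W,p,tm)
mm=[(-120,-150,4),(120,-150,4),(120,150,4),(-120,150,4)]
p,W=fit('mat',[(f,mm,S((280,160),(205,220),(303,287),(377,217)))],[490,-350,.1])
lm=[(-69,-94,18),(69,-94,18),(69,94,18),(-69,94,18)]
p,W=fit('lid',[(f,lm,np.r_[C((41,234)),S((284,379)),C((110,473),(213,348))])],[675,30,.1]);draw(W,p,lm+[(0,-35,52),(0,35,52)])
M=[(38,28,70),(38,-28,70),(-20,28,70),(-20,-28,70),(-96,0,54)]
for n,px,x0 in(('b',C((392,262),(449,291),(360,303),(413,341),(340,404)),[478,212,-2.9]),('a',C((521,349),(568,392),(465,396),(512,440),(417,484)),[482,326,3]),('c',C((680,391),(742,425),(650,445),(712,478),(637,556)),[418,445,-2.9])):
    p,W=fit(n,[(f,M,px)],x0);draw(W,p,M+[(-20,28,0),(38,28,0),(38,-28,0),(-20,-28,14)],(0,255,0))
cv2.imwrite('pics/ov.png',img[560:1240,700:1720][:,:][::1,::1] if 0 else cv2.resize(img[560:1260,720:1740],(800,549)))
E
python3 f1.py
```

```text
tub [ 4.46314e+02 -1.19400e+00 -1.88000e-01] rms 1.16 max 3.45
mat [ 4.90544e+02 -3.50756e+02  1.10000e-01] rms 0.81 max 1.6
lid [6.74332e+02 2.98490e+01 1.35000e-01] rms 0.52 max 1.2
b [483.091 213.604  -2.97 ] rms 1.08 max 2.02
a [488.451 327.096   3.028] rms 1.05 max 1.85
c [421.35  448.856  -2.957] rms 1.08 max 1.94
```

View pics/ov.png

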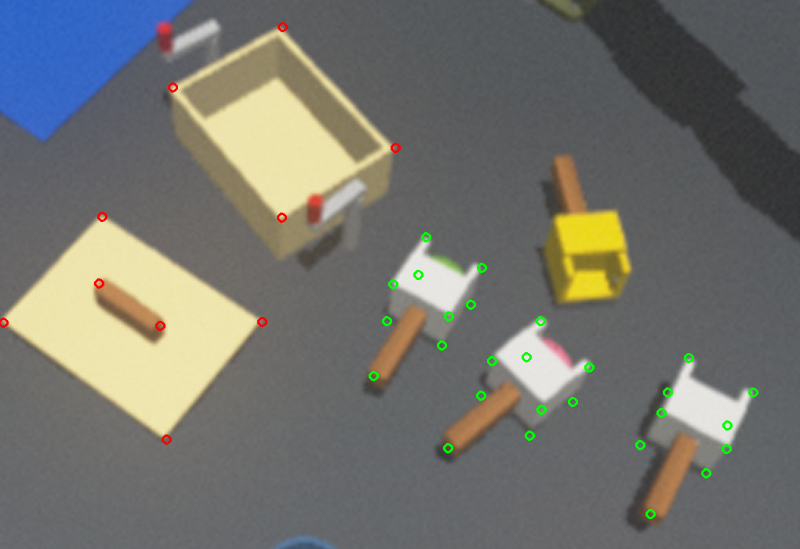

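```bash
cat > go.py <<'E'
from h import *
# usage: go.py x y z yaw  -> shift along tool axes & spin from current pose
def go(x,y,z,yaw):
    o=env.get_obs();R=cv2.Rodrigues(np.array(o['ee_rot']))[0]
    psi=np.arctan2(R[1,0],R[0,0]);d=np.array([x,y,z])-o['position']
    sp=-(yaw-psi);sp=(sp+np.pi)%(2*np.pi)-np.pi
    print('to',(x,y,z,yaw),'shift',(R.T@d).round(1),'spin',round(sp,3))
    return R,psi
if __name__=='__main__':
    o=env.get_obs();print('t',round(o['clock'],2),o['position'].round(1),'tool z',cv2.Rodrigues(np.array(o['ee_rot']))[0][:,2].round(3),'F',o['contact_force'].round(1),'w',o['grip_width'].round(1),'q7',o['joint_pos'][6].round(2))
    a=list(map(float,sys.argv[1:]))
    for i in range(0,len(a),4): go(*a[i:i+4])
E
python3 go.py 567 228 230 -2.97 567 228 150 -2.97
```

```text
Traceback (most recent call last):
  File "go.py", line 10, in <module>
    o=env.get_obs();print('t',round(o['clock'],2),o['position'].round(1),'tool z',cv2.Rodrigues(np.array(o['ee_rot']))[0][:,2].round(3),'F',o['contact_force'].round(1),'w',o['grip_width'].round(1),'q7',o['joint_pos'][6].round(2))
                                                                                                                                                                            ^^^^^^^^^^^^^^^^^^^^^
AttributeError: 'float' object has no attribute 'round'
```

```bash
sed -i "s/o\['grip_width'\].round(1)/round(o['grip_width'],1)/" go.py
python3 go.py 567 228 230 -2.97 567 228 150 -2.97
```

```text
t 0.15 [185.1 596.4 230.7] tool z [-0.    -0.001 -1.   ] F [ 0.3 -0.2 -0.7] w 85.6 q7 -0.22
to (567.0, 228.0, 230.0, -2.97) shift [-473.9 -238.7    1.1] spin -0.472
to (567.0, 228.0, 150.0, -2.97) shift [-473.9 -238.6   81.1] spin -0.472
```

{"api": "carry_out", "payload": {"moves": [[[0,-40,-20,0,-0.04],[0,-110,-55,0,-0.1],[0,-180,-90,0,-0.2],[0,-250,-125,0,-0.3],[0,-320,-160,10,-0.4],[0,-390,-195,25,-0.47],[0,-440,-222,50,-0.47],[0,-474,-239,81,-0.47],[0,-474,-239,81,-0.47],[0,-474,-239,81,-0.47],[0,-474,-239,81,-0.47],[0,-474,-239,81,-0.47],[0,-474,-239,81,-0.47],[0,-474,-239,81,-0.47],[0,-474,-239,81,-0.47],[0,-474,-239,81,-0.47],[0,-474,-239,81,-0.47],[0,-474,-239,81,-0.47]]], "newtons": 25}}

```text
clock: 1.65
position: [566.1, 230.2, 150.8]
ee_rot: [-0.27, 3.13, 0.002]
contact_force: [0.3, 0.1, 0.6]
grip_width: 85.6
```

```bash
python3 - <<'E'
from h import *
f=grab('wrist');s=grab('scene');d=grab('side')
img=cv2.resize(f['image'],None,fx=1.5,fy=1.5,interpolation=2)
c,sn=np.cos(-2.97),np.sin(-2.97)
M=np.array([(38,28,70),(38,-28,70),(19,28,70),(19,-28,70),(-20,28,70),(-20,-28,70),(-96,9,54),(-96,-9,54),(-20,9,54),(-20,-9,54),(-85,0,54)],float)
W=np.c_[M[:,0]*c-M[:,1]*sn+483,M[:,0]*sn+M[:,1]*c+213.6,M[:,2]]
for u in proj(f,W): cv2.circle(img,tuple(int(a*1.5) for a in u),4,(0,0,255),1)
cv2.imwrite('pics/w1.png',img)
E
python3 go.py 567 228 23 -2.97
```

```text
t 1.8 [566.6 229.4 150.7] tool z [ 0.  0. -1.] F [-0.8 -0.3 -0.1] w 85.7 q7 0.94
to (567.0, 228.0, 23.0, -2.97) shift [-1.000e-01 -1.500e+00  1.277e+02] spin -0.001
```

View pics/w1.png

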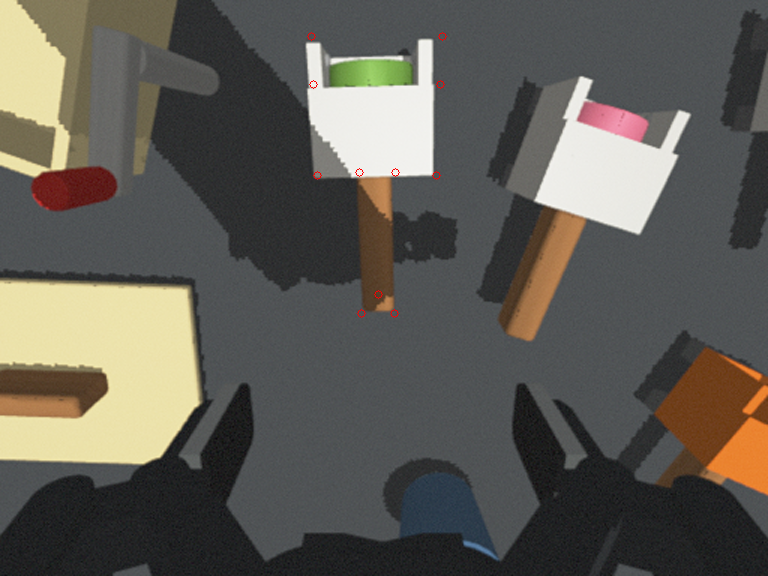

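Run:
```python
from fit import *
f=load('wrist')
P=lambda *p:np.array(p)/1.5
M=[(38,28,70),(38,-28,70),(-20,28,70),(-20,-28,70),(-96,9,54),(-96,-9,54)]
fit('b',[(f,M,P((307,42),(434,40),(315,178),(434,178),(362,311),(394,311)))],[483,213,-2.97])
fit('a',[(f,M,P((579,78),(690,113),(536,203),(640,234),(499,334),(533,341)))],[488,327,3.03])
```

```text
b [484.62  212.069  -2.953] rms 1.37 max 3.07
a [485.962 321.347   3.037] rms 2.15 max 3.81
```

{"api": "carry_out", "payload": {"moves": [[[0,0,-1,30,0],[0,0,-1,60,0],[0,0,-1,90,0],[0,0,-1,115,0],[0,0,-1,128,0],[0,0,-1,128,0],[0,0,-1,128,0],[255,0,-1,128,0],[255,0,-1,128,0],[255,0,-1,128,0],[255,0,-1,128,0],[255,0,-1,128,0],[255,0,-1,128,0],[255,0,-1,128,0],[255,0,-1,128,0]]], "newtons": 25}}

```text
clock: 3.05
position: [567.6, 227.2, 22.6]
ee_rot: [-0.265, 3.13, -0.0]
contact_force: [0.6, -0.9, 2.5]
grip_width: 17.6
```

{"api": "carry_out", "payload": {"moves": [[[255,3,0,-10,0],[255,9,0,-21,0],[255,15,0,-30,0],[255,22,0,-40,0],[255,30,0,-48,0],[255,38,0,-56,0],[255,46,0,-63,0],[255,56,0,-70,0],[255,66,0,-75,0],[255,76,0,-80,0],[255,76,0,-80,0],[255,76,0,-80,0]]], "newtons": 20}}

```text
clock: 4.05
position: [492.0, 214.6, 102.8]
ee_rot: [-0.267, 3.13, 0.0]
contact_force: [-0.5, 0.2, -2.4]
grip_width: 17.5
```

Run:
```python
from h import *
f=grab('wrist');s=grab('side')
a=cv2.resize(f['image'],(512,384));b=cv2.resize(s['image'][170:350,130:330],None,fx=2,fy=2,interpolation=2)
o=np.zeros((384,800,3),np.uint8);o[:,:400]=cv2.resize(f['image'],(400,300))[0:300].__class__ and cv2.copyMakeBorder(cv2.resize(f['image'],(400,300)),0,84,0,0,cv2.BORDER_CONSTANT);o[:360,400:800]=b
cv2.imwrite('pics/m1.png',o)
```

```text
(no output)
```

View pics/m1.png

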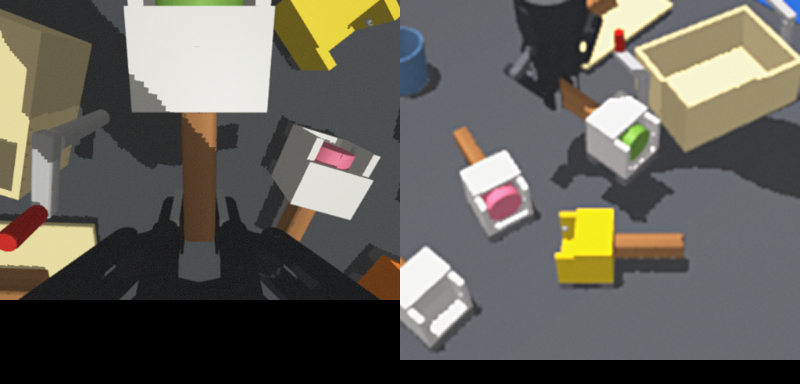

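```bash
cat > tub.py <<'E'
from go import *
T=np.array([446.3,-1.2]);A=-0.188
def tp(x,y):
    c,s=np.cos(A),np.sin(A);return T+[x*c-y*s,x*s+y*c]
def tgo(x,y,z,dyaw=np.pi):
    p=tp(x,y);go(round(p[0],1),round(p[1],1),z,round(A+dyaw,3))
if __name__=='__main__':
    a=list(map(float,sys.argv[1:]));o=env.get_obs();q=o['position'][:2]-T;c,s=np.cos(A),np.sin(A)
    print('t',round(o['clock'],2),o['position'].round(1),'in tub',(q[0]*c+q[1]*s).round(1),(-q[0]*s+q[1]*c).round(1),'F',o['contact_force'].round(1),'w',round(o['grip_width'],1))
    for i in range(0,len(a),3): tgo(*a[i:i+3])
E
python3 tub.py 200 30 175 200 30 79
```

```text
t 4.15 [492.9 214.6 102.3] in tub 5.5 220.8 F [-0.1  0.  -2. ] w 17.5
to (np.float64(648.4), np.float64(-9.1), 175.0, 2.954) shift [-115.7 -246.7  -72.6] spin 0.357
to (np.float64(648.4), np.float64(-9.1), 79.0, 2.954) shift [-115.6 -246.7   23.4] spin 0.357
```

{"api": "carry_out", "payload": {"moves": [[[255,0,0,-20,0],[255,0,0,-50,0],[255,-10,-10,-73,0.02],[255,-25,-40,-73,0.05],[255,-40,-70,-73,0.1],[255,-55,-100,-73,0.15],[255,-70,-135,-73,0.2],[255,-85,-170,-73,0.25],[255,-100,-205,-73,0.3],[255,-110,-230,-73,0.357],[255,-116,-247,-73,0.357],[255,-116,-247,-73,0.357],[255,-116,-247,-50,0.357],[255,-116,-247,-25,0.357],[255,-116,-247,0,0.357],[255,-116,-247,15,0.357],[255,-116,-247,23,0.357],[255,-116,-247,23,0.357],[255,-116,-247,23,0.357],[255,-116,-247,23,0.357]]], "newtons": 20}}

```text
clock: 5.82
position: [649.4, -9.1, 80.4]
ee_rot: [0.294, 3.125, 0.001]
contact_force: [0.6, -0.6, -2.9]
grip_width: 17.5
```

```bash
python3 tub.py 200 30 79
python3 - <<'E'
from h import *
f=grab('wrist');s=grab('side');d=grab('scene')
o=np.zeros((600,800,3),np.uint8);o[:300,:400]=cv2.resize(f['image'],(400,300));o[:300,400:]=cv2.resize(s['image'][120:270,170:370],(400,300))
o[300:,:400]=cv2.resize(d['image'][140:290,180:380],(400,300))
cv2.imwrite('pics/m2.png',o)
E
```

```text
t 5.82 [649.4  -9.1  80.4] in tub 201.0 30.2 F [ 0.6 -0.6 -2.9] w 17.5
to (np.float64(648.4), np.float64(-9.1), 79.0, 2.954) shift [ 1.  -0.2  1.4] spin -0.0
```

View pics/m2.png

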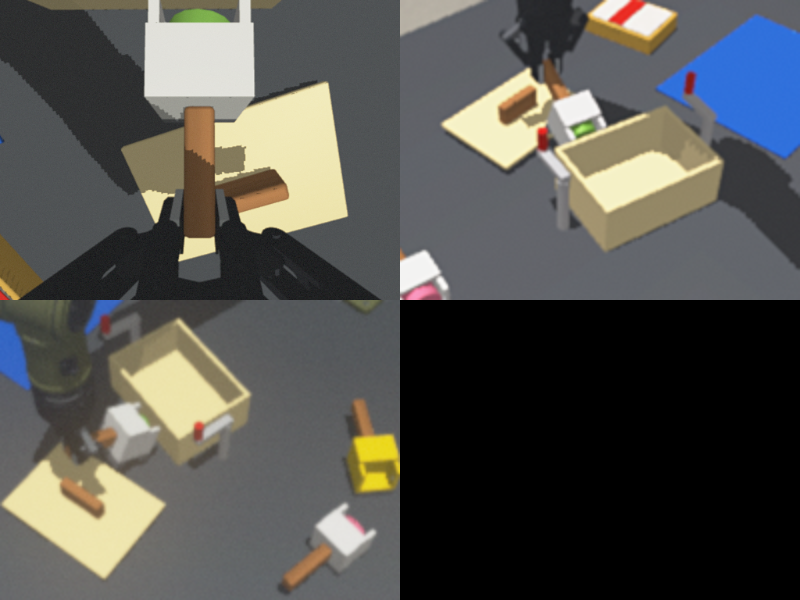

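```bash
cat > pitch.py <<'E'
from h import *
from scipy.optimize import least_squares
def pitch(f,M,px,gx=-85,th0=.3):
    o=env.get_obs();R=cv2.Rodrigues(np.array(o['ee_rot']))[0];G=o['position']-19*R[:,2]
    M=np.asarray(M,float)
    def W(p):
        q=M-[p[1],0,42];c,s=np.cos(p[0]),np.sin(p[0])
        fx=q[:,0]*c+q[:,2]*s; up=-q[:,0]*s+q[:,2]*c   # forward, up
        return G+fx[:,None]*R[:,0]+q[:,1:2]*(-R[:,1])-up[:,None]*R[:,2]
    r=least_squares(lambda p:(proj(f,W(p))-px).ravel(),[th0,gx]);print('theta deg',np.degrees(r.x[0]).round(1),'gx',r.x[1].round(1),'res',abs(r.fun).max().round(1));return r.x
E
python3 - <<'E'
from pitch import *
pitch(load('wrist'),[(-20,28,70),(-20,-28,70),(19,28,70),(19,-28,70)],np.array([(146,97),(252,96),(145,23),(254,22)])*1.28)
E
```

```text
theta deg 24.5 gx -84.8 res 4.5
```

{"api": "carry_out", "payload": {"moves": [[[255,5,0,-20,0],[255,12,0,-40,0],[255,25,0,-46,0],[255,32,0,-46,0],[255,42,0,-59,0],[255,55,0,-71,0],[255,68,0,-81,0],[255,82,0,-89,0],[255,97,0,-95,0],[255,113,0,-99,0],[255,123,0,-101,0],[255,134,0,-101,0],[255,145,0,-101,0],[255,156,0,-100,0],[255,162,0,-98,0],[255,162,0,-98,0],[255,162,0,-98,0]]], "newtons": 20}}

```text
clock: 7.38
position: [488.4, 21.2, 178.1]
ee_rot: [-0.294, -3.128, 0.0]
contact_force: [-3.3, 0.3, 9.6]
grip_width: 17.7
```

```bash
python3 tub.py 40 30 181
python3 - <<'E'
from h import *
f=grab('wrist');s=grab('side');d=grab('scene')
o=np.zeros((600,800,3),np.uint8);o[:300,:400]=cv2.resize(f['image'],(400,300));o[:300,400:]=cv2.resize(s['image'][120:270,190:390],(400,300))
o[300:,:400]=cv2.resize(d['image'][110:260,180:380],(400,300))
cv2.imwrite('pics/m3.png',o)
E
```

```text
t 7.38 [488.4  21.2 178.1] in tub 37.2 29.9 F [-3.3  0.3  9.6] w 17.7
to (np.float64(491.2), np.float64(20.8), 181.0, 2.954) shift [-2.8  0.1 -2.9] spin 0.0
```

View pics/m3.png

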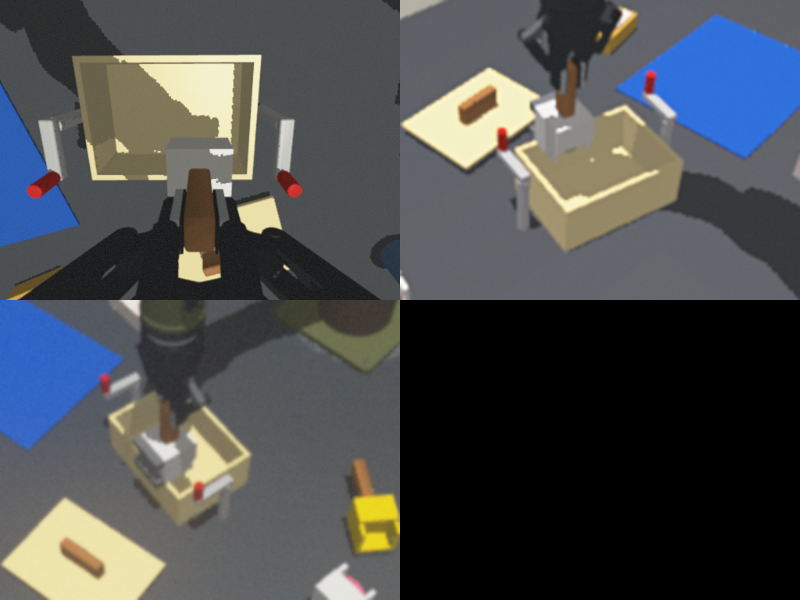

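Run:
```python
from fit import *
from pitch import pitch
f=load('wrist');g=load('scene')
tm=[(-65,-90,76),(-65,90,76),(65,90,76),(65,-90,76)]
fit('tub wrist',[(f,tm,np.array([(73,57),(261,56),(253,180),(92.5,180)])*1.28)],[446,-1,-.19])
fit('tub scene',[(g,[(-65,90,76),(-65,-90,76)],np.array([(249,455-300),(180,1000)])[:1]*.5+[180,110]) if 0 else (f,tm[:2],np.array([(73,57),(261,56)])*1.28)],[446,-1,-.19])
pitch(f,[(-20,28,70),(-20,-28,70),(-20,28,0),(-20,-28,0)],np.array([(167,141),(232,141),(165,195),(232,196)])*1.28,th0=1.5)
cv2.imwrite('pics/w3.png',cv2.resize(f['image'][50:290,80:400],(800,600),interpolation=2))
```

```text
tub wrist [ 4.53121e+02 -2.18500e+00 -1.84000e-01] rms 0.99 max 1.74
tub scene [ 4.53446e+02 -2.36800e+00 -1.83000e-01] rms 1.05 max 1.48
theta deg 92.1 gx -118.0 res 8.8
```

View pics/w3.png

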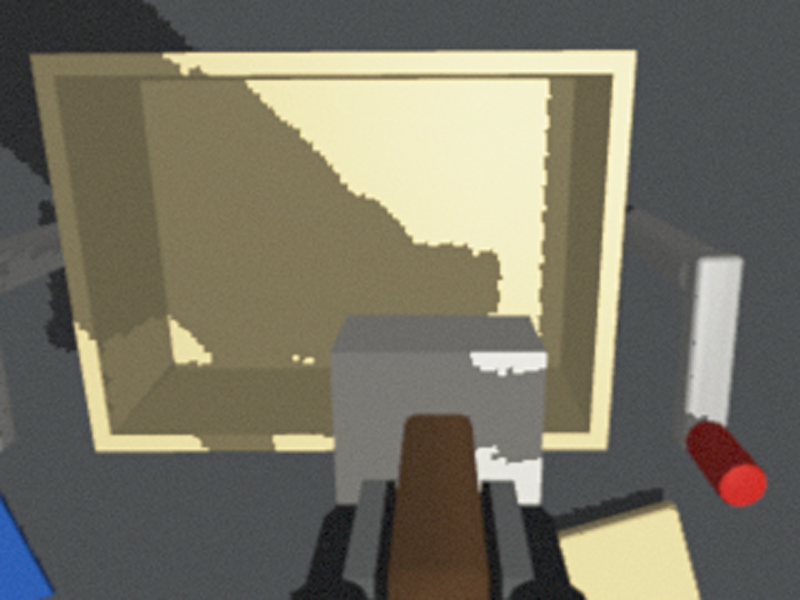

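Run:
```python
from fit import *
from pitch import pitch
f=load('wrist');P=lambda *p:np.array(p)/2.5+[80,50]-.3
tm=[(-65,-90,76),(-65,90,76),(65,90,76),(65,-90,76)]
p,W=fit('tub wrist',[(f,tm,P((32,53),(636,50),(607,451),(97,451)))],[446,-1,-.19])
print((proj(f,W(p,tm))-P((32,53),(636,50),(607,451),(97,451))).round(1).tolist())
print(((proj(f,W(p,[(50,114,132),(50,114,100)]))-[80,50])*2.5).round(0).tolist(),'peg pred vs (742,486)')
pitch(f,[(-20,28,70),(-20,-28,70),(19,28,70),(19,-28,70)],P((333,352),(547,352),(345,316),(531,316)),th0=1.5)
```

```text
tub wrist [ 4.51973e+02 -2.40400e+00 -1.85000e-01] rms 0.77 max 1.35
[[-1.2, -0.1], [1.3, 0.2], [0.7, -0.1], [-0.8, 0.6]]
[[742.0, 489.0], [704.0, 440.0]] peg pred vs (742,486)
theta deg 94.4 gx -80.9 res 2.6
```

{"api": "carry_out", "payload": {"moves": [[[255,0,0,0,0],[255,0,0,0,0],[255,1,0,-15,0],[255,3,0,-34,0],[255,3,0,-34,0],[255,3,0,-34,0],[255,3,0,-16,0],[255,3,0,2,0],[255,3,0,6,0],[255,3,0,-16,0],[255,3,0,-34,0],[255,3,0,-34,0],[255,3,0,-16,0],[255,3,0,2,0],[255,3,0,6,0],[255,3,0,-16,0],[255,3,0,-34,0],[255,3,0,-40,0],[255,3,0,-40,0]]], "newtons": 110}}

```text
clock: 9.12
position: [486.6, 21.3, 217.3]
ee_rot: [0.295, 3.126, 0.001]
contact_force: [0.7, 0.2, -2.5]
grip_width: 16.5
```

```bash
sed -i 's/446.3,-1.2/451.0,-2.2/; s/A=-0.188/A=-0.185/' tub.py; python3 tub.py
python3 - <<'E'
from h import *
f=grab('wrist');im=f['image']
hsv=cv2.cvtColor(im,cv2.COLOR_BGR2HSV)
for n,lo,hi in(('green',(40,80,50),(75,255,255)),('pink',(160,60,80),(178,255,255)),('red',(0,150,80),(6,255,255))):
    m=cv2.inRange(hsv,lo,hi);k,l,st,ce=cv2.connectedComponentsWithStats(m)
    print(n,[(st[i].tolist(),ce[i].round(0).tolist()) for i in range(1,k) if st[i][4]>20])
cv2.imwrite('pics/w4.png',im)
E
```

```text
t 9.12 [486.6  21.3 217.3] in tub 30.7 29.6 F [ 0.7  0.2 -2.5] w 16.5
green [([237, 132, 36, 40, 658], [254.0, 151.0])]
pink []
red [([69, 205, 32, 26, 427], [85.0, 217.0]), ([342, 204, 25, 26, 395], [354.0, 217.0])]
```

Run:
```python
from h import *
import tub
f=load('wrist');p=ray(f,[(254,151)],32)[0];q=p[:2]-tub.T;c,s=np.cos(tub.A),np.sin(tub.A);print(p,q[0]*c+q[1]*s,-q[0]*s+q[1]*c)
cv2.imwrite('pics/w4b.png',cv2.resize(f['image'][60:300,100:420],(640,480)))
```

```text
[466.78392496  24.69284342  32.        ] 10.567746699407133 29.337348964333465
```

View pics/w4b.png

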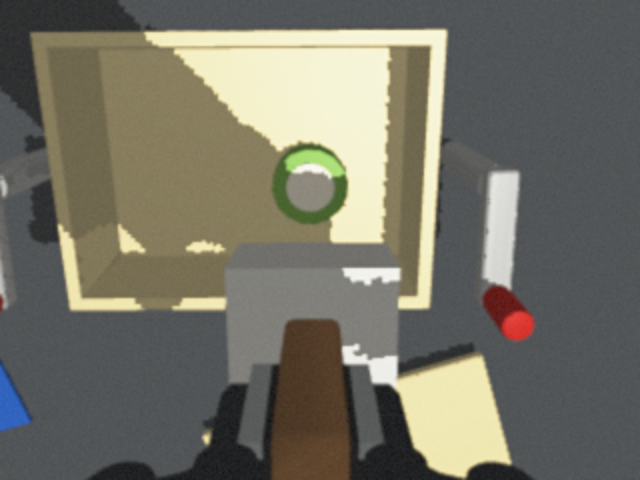

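```bash
python3 go.py 440 -450 260 2.954 440 -450 108 2.954
```

```text
t 9.17 [486.   21.1 216.5] tool z [-0. -0. -1.] F [ 0.1  0.2 -1.6] w 16.8 q7 0.95
to (440.0, -450.0, 260.0, 2.954) shift [ -42.9 -471.4  -43.5] spin -0.0
to (440.0, -450.0, 108.0, 2.954) shift [ -43.  -471.4  108.5] spin -0.0
```

{"api": "carry_out", "payload": {"moves": [[[255,0,0,-22,0],[255,0,0,-44,0],[255,0,-15,-46,0],[255,-5,-50,-46,0],[255,-8,-90,-46,0],[255,-12,-130,-46,0],[255,-16,-170,-46,0],[255,-20,-210,-46,0],[255,-24,-250,-46,0],[255,-28,-290,-46,0],[255,-32,-330,-46,0],[255,-36,-370,-40,0],[255,-40,-405,-20,0],[255,-42,-435,0,0],[255,-43,-455,30,0],[255,-43,-471,50,0],[255,-43,-471,70,0],[255,-43,-471,85,0],[255,-43,-471,85,0],[255,-43,-471,85,0]]]}}

```text
clock: 10.83
position: [439.3, -448.2, 129.8]
ee_rot: [-0.293, -3.124, -0.005]
contact_force: [0.0, -0.5, -1.5]
grip_width: 16.3
```

```bash
python3 go.py 440 -450 108 2.954
```

```text
t 10.83 [ 439.3 -448.2  129.8] tool z [-0.004  0.003 -1.   ] F [ 0.  -0.5 -1.5] w 16.3 q7 1.81
to (440.0, -450.0, 108.0, 2.954) shift [-1.1 -1.7 21.8] spin 0.0
```

Lower gently, open partly, withdraw up.

{"api": "carry_out", "payload": {"moves": [[[255,0,0,8,0],[255,0,0,15,0],[255,0,0,19,0],[255,0,0,21,0],[255,0,0,23,0],[255,0,0,23,0],[200,0,0,23,0],[170,0,0,23,0],[140,0,0,23,0],[120,0,0,23,0],[120,0,0,23,0],[120,0,0,23,0],[120,0,0,10,0],[120,0,0,-15,0],[120,0,0,-45,0],[120,0,0,-80,0],[120,0,0,-120,0],[120,0,0,-120,0]]]}}

```text
clock: 12.33
position: [444.7, -452.1, 261.6]
ee_rot: [0.294, 3.114, -0.014]
contact_force: [1.7, -0.5, 0.6]
grip_width: 45.2
```

```bash
python3 - <<'E'
from h import *
s=grab('scene');d=grab('side')
o=np.zeros((600,800,3),np.uint8)
o[:,:]=cv2.resize(s['image'][80:320,110:430],(800,600),interpolation=2)
cv2.imwrite('pics/p5.png',o)
E
python3 go.py 570 312 250 3.03 570 312 150 3.03
```

```text
t 12.43 [ 441.5 -450.2  255.3] tool z [ 0.004 -0.004 -1.   ] F [ 0.2  0.2 -0.5] w 45.1 q7 1.87
to (570.0, 312.0, 250.0, 3.03) shift [ 16.3 772.8   3.1] spin -0.076
to (570.0, 312.0, 150.0, 3.03) shift [ 16.7 773.  103.1] spin -0.076
```

View pics/p5.png

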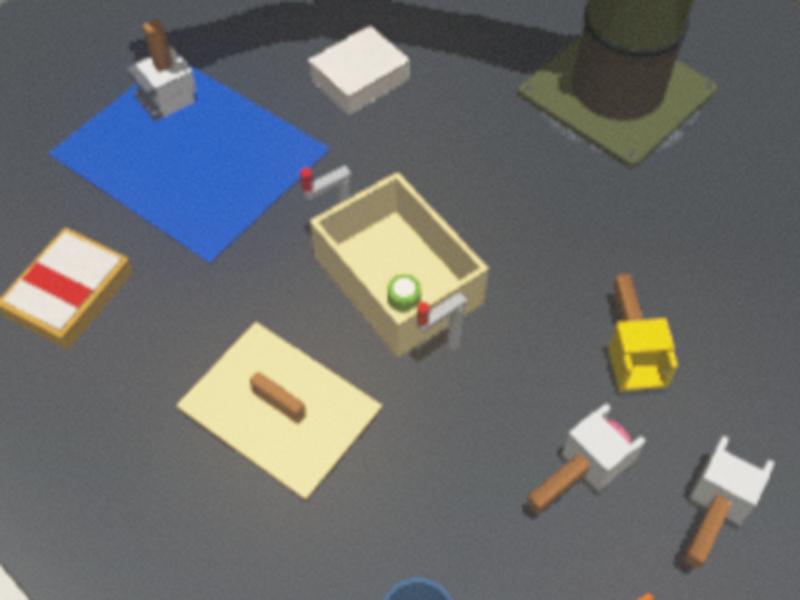

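{"api": "carry_out", "payload": {"moves": [[[120,2,30,0,0],[60,2,70,0,0],[0,2,111,0,0],[0,4,152,0,0],[0,4,193,0,0],[0,5,234,0,0],[0,6,275,0,0],[0,7,316,0,0],[0,8,357,0,0],[0,9,398,0,0],[0,10,439,0,0],[0,11,480,0,0],[0,12,521,0,0],[0,13,562,0,0],[0,14,603,0,0],[0,15,644,0,0],[0,16,680,10,-0.03],[0,16,720,25,-0.076],[0,16,755,45,-0.076],[0,16,773,65,-0.076]]]}}

```text
clock: 14.1
position: [567.7, 319.2, 185.8]
ee_rot: [-0.167, -3.136, -0.006]
contact_force: [-0.3, 0.1, 0.1]
grip_width: 85.1
```

{"api": "carry_out", "payload": {"moves": [[[0,0,0,15,0],[0,0,0,30,0],[0,0,0,35,0],[0,0,0,35,0],[0,0,0,35,0]]]}}

```text
clock: 14.52
position: [568.9, 312.5, 152.1]
ee_rot: [-0.176, -3.136, 0.001]
contact_force: [0.6, 1.0, -0.5]
grip_width: 85.4
```

```bash
cat > hand.py <<'E'
from h import *
# find brown handle in wrist view: fit axis at z 54 and compare with expected mould pose x,y,yaw
def handle(exp):
    f=grab('wrist');im=f['image'];hsv=cv2.cvtColor(im,cv2.COLOR_BGR2HSV)
    m=cv2.inRange(hsv,(5,90,40),(18,255,255));c,s=np.cos(exp[2]),np.sin(exp[2])
    e=proj(f,[[exp[0]-60*c,exp[1]-60*s,54]])[0]
    k,l,st,ce=cv2.connectedComponentsWithStats(m)
    big=[i for i in range(1,k) if st[i][4]>300]
    i=min(big,key=lambda i:np.hypot(*(ce[i]-e)));ys,xs=np.nonzero(l==i)
    (cx,cy),(w,h),an=cv2.minAreaRect(np.c_[xs,ys].astype(np.float32))
    b=cv2.boxPoints(((cx,cy),(w,h),an));print('exp px',e.round(),'blob',ce[i].round(),st[i])
    b=b[np.argsort(b[:,1])];P=ray(f,[b[:2].mean(0),b[2:].mean(0)],50);print('far,near ends',P.round(1).tolist(),'len',np.linalg.norm(P[1]-P[0]).round(1),'yaw',np.arctan2(*(P[0]-P[1])[1::-1]).round(3))
    g=cv2.cvtColor(im,cv2.COLOR_BGR2GRAY)
if __name__=='__main__': handle(list(map(float,sys.argv[1:])))
E
python3 hand.py 486 322 3.035; python3 go.py 570 313 23 3.03
```

```text
exp px [255. 168.] blob [256. 161.] [ 245  118   24   89 1938]
far,near ends [[507.3, 321.0, 50.0], [579.9, 312.8, 50.0]] len 73.0 yaw 3.03
t 14.57 [569.4 312.8 152.9] tool z [ 0.001  0.    -1.   ] F [-0.1 -0.9  0.5] w 85.3 q7 0.63
to (570.0, 313.0, 23.0, 3.03) shift [ -0.5   0.2 129.9] spin -0.001
```

{"api": "carry_out", "payload": {"moves": [[[0,0,0,30,0],[0,0,0,60,0],[0,0,0,90,0],[0,0,0,115,0],[0,0,0,130,0],[0,0,0,130,0],[0,0,0,130,0],[255,0,0,130,0],[255,0,0,130,0],[255,0,0,130,0],[255,0,0,130,0],[255,0,0,130,0],[255,0,0,130,0],[255,0,0,130,0],[255,0,0,115,0],[255,0,0,85,0],[255,0,0,55,0],[255,0,0,20,0],[255,0,0,-24,0],[255,0,0,-24,0]]], "newtons": 20}}

```text
clock: 16.23
position: [572.9, 315.8, 185.1]
ee_rot: [0.176, 3.125, 0.014]
contact_force: [1.2, 1.6, -0.1]
grip_width: 18.1
```

```bash
python3 tub.py 195 -30 175 195 -30 100
```

```text
t 16.23 [572.9 315.8 185.1] in tub 61.3 335.0 F [ 1.2  1.6 -0.1] w 18.1
to (np.float64(637.2), np.float64(-67.6), 175.0, 2.957) shift [-106.8 -373.9    7.7] spin 0.072
to (np.float64(637.2), np.float64(-67.6), 100.0, 2.957) shift [-106.  -374.6   82.7] spin 0.072
```

{"api": "carry_out", "payload": {"moves": [[[255,-5,-10,0,0.01],[255,-12,-40,0,0.02],[255,-25,-75,0,0.03],[255,-35,-110,0,0.05],[255,-45,-145,0,0.07],[255,-55,-180,0,0.072],[255,-65,-215,0,0.072],[255,-75,-250,0,0.072],[255,-85,-285,0,0.072],[255,-95,-320,0,0.072],[255,-105,-350,0,0.072],[255,-110,-371,0,0.072],[255,-110,-371,15,0.072],[255,-110,-371,40,0.072],[255,-110,-371,65,0.072],[255,-110,-371,77,0.072],[255,-110,-371,77,0.072],[255,-110,-371,77,0.072],[255,-110,-371,77,0.072]]], "newtons": 20}}

```text
clock: 17.82
position: [637.6, -68.0, 100.1]
ee_rot: [0.288, 3.127, 0.0]
contact_force: [0.2, -0.9, -1.2]
grip_width: 17.4
```

```bash
python3 tub.py 195 -30 100
python3 - <<'E'
from h import *
f=grab('wrist');s=grab('side')
o=np.zeros((600,800,3),np.uint8);o[:384,:512]=f['image'];o[384:,:288]=cv2.resize(s['image'][120:270,190:390],(288,216));cv2.imwrite('pics/m6.png',o)
E
```

```text
t 17.82 [637.6 -68.  100.1] in tub 195.5 -30.4 F [ 0.2 -0.9 -1.2] w 17.4
to (np.float64(637.2), np.float64(-67.6), 100.0, 2.957) shift [0.5 0.4 0.1] spin 0.001
```

View pics/m6.png

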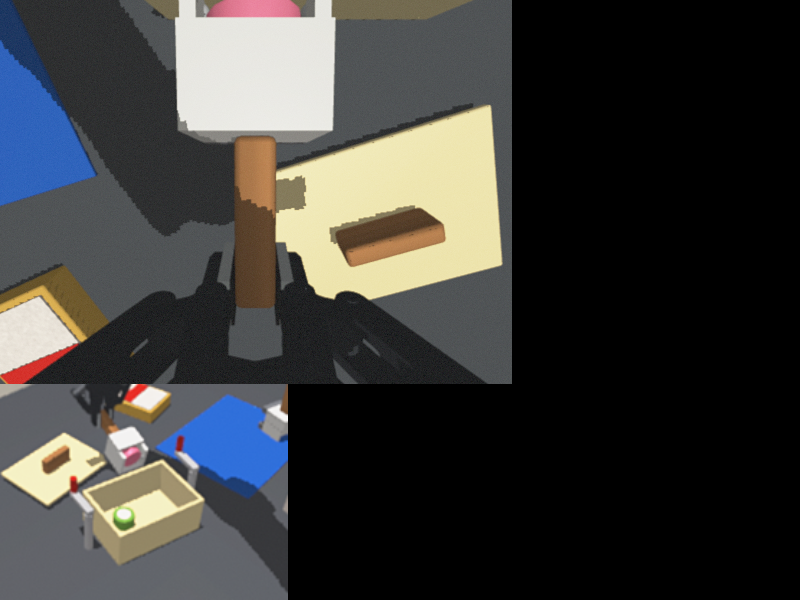

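Run:
```python
from fit import *
from pitch import pitch
import tub
f=load('wrist')
th,gx=pitch(f,[(-20,28,70),(-20,-28,70),(19,28,70),(19,-28,70)],np.array([(178,130),(332,130),(175,18),(335,16)]))
L=38-gx
for t in [np.degrees(th),15,20,25,30,37,45,52,60,67,75,80,85,90,93]:
    b=np.radians(9.2+t);r=np.hypot(L,20);x=65+r*np.cos(b);z=76+r*np.sin(b)-19
    print(round(t,1),'shift x',round(195.5-x,0),'z',round(100.1-z,0))
lm=[(-69,94,18),(69,94,18),(69,-94,18),(0,35,52),(0,-35,52)]
fit('lid',[(f,[(-69,94,18),(-69,-94,18)] and [(-69,94,18)],np.array([(490,105)])),(f,[(69,94,18)],np.array([(502,265)])),(f,[(-8,-35,52),(-8,35,52),(8,35,52)],np.array([(335,237),(420,207),(444,224)]))],[675,30,.13])
```

```text
theta deg 15.2 gx -84.7 res 1.4
15.2 shift x 17.0 z -8.0
15 shift x 17.0 z -8.0
20 shift x 22.0 z -18.0
25 shift x 28.0 z -27.0
30 shift x 34.0 z -35.0
37 shift x 44.0 z -47.0
45 shift x 58.0 z -58.0
52 shift x 71.0 z -66.0
60 shift x 86.0 z -73.0
67 shift x 101.0 z -78.0
75 shift x 118.0 z -81.0
80 shift x 129.0 z -81.0
85 shift x 140.0 z -81.0
90 shift x 150.0 z -80.0
93 shift x 157.0 z -78.0
lid [6.65021e+02 2.01160e+01 9.40000e-02] rms 8.34 max 19.16
```

{"api": "carry_out", "payload": {"moves": [[[255,8,0,-8,0],[255,18,0,-8,0],[255,25,0,-18,0],[255,31,0,-27,0],[255,38,0,-35,0],[255,48,0,-47,0],[255,62,0,-58,0],[255,75,0,-66,0],[255,90,0,-73,0],[255,105,0,-78,0],[255,122,0,-81,0],[255,133,0,-81,0],[255,144,0,-81,0],[255,154,0,-80,0],[255,161,0,-78,0],[255,161,0,-78,0],[255,161,0,-78,0]]], "newtons": 20}}

```text
clock: 19.33
position: [476.7, -38.1, 178.5]
ee_rot: [-0.287, -3.126, 0.001]
contact_force: [-3.6, 1.8, 11.0]
grip_width: 17.7
```

```bash
python3 tub.py 30 -30 178
python3 - <<'E'
from h import *
f=grab('wrist');s=grab('side')
o=np.zeros((600,800,3),np.uint8);o[:384,:512]=f['image'];o[384:,:288]=cv2.resize(s['image'][120:270,190:390],(288,216));cv2.imwrite('pics/m7.png',o)
E
```

```text
t 19.33 [476.7 -38.1 178.5] in tub 31.8 -30.6 F [-3.6  1.8 11. ] w 17.7
to (np.float64(475.0), np.float64(-37.2), 178.0, 2.957) shift [1.8 0.6 0.5] spin 0.001
```

View pics/m7.png

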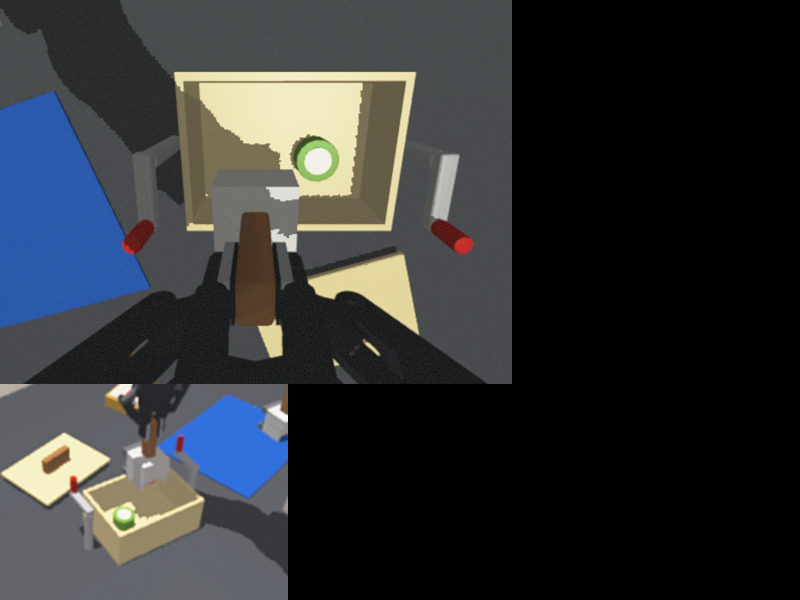

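{"api": "carry_out", "payload": {"moves": [[[255,0,0,0,0],[255,0,0,0,0],[255,1,0,-15,0],[255,2,0,-34,0],[255,2,0,-34,0],[255,2,0,-34,0],[255,2,0,-16,0],[255,2,0,2,0],[255,2,0,6,0],[255,2,0,-16,0],[255,2,0,-34,0],[255,2,0,-34,0],[255,2,0,-16,0],[255,2,0,2,0],[255,2,0,6,0],[255,2,0,-16,0],[255,2,0,-34,0],[255,2,0,-40,0],[255,2,0,-40,0]]], "newtons": 110}}

```text
clock: 21.02
position: [476.9, -38.2, 217.4]
ee_rot: [0.289, 3.127, 0.0]
contact_force: [-0.7, 0.2, -1.7]
grip_width: 16.8
```

```bash
cat > sw.py <<'E'
from h import *
import tub
c,s=np.cos(tub.A),np.sin(tub.A)
for cam in('wrist','scene','side'):
  f=grab(cam);hsv=cv2.cvtColor(f['image'],cv2.COLOR_BGR2HSV)
  for n,lo,hi in(('green',(40,80,50),(75,255,255)),('pink',(160,60,80),(176,255,255))):
    k,l,st,ce=cv2.connectedComponentsWithStats(cv2.inRange(hsv,lo,hi))
    for i in range(1,k):
        if st[i][4]>15:
            p=ray(f,[ce[i]],28)[0];q=p[:2]-tub.T;print(cam,n,st[i][2:].tolist(),'px',ce[i].round(),'tub xy',(q[0]*c+q[1]*s).round(),(-q[0]*s+q[1]*c).round())
E
python3 sw.py; python3 go.py 440 -330 260 2.957 440 -330 108 2.957
```

```text
wrist green [40, 40, 710] px [308. 149.] tub xy 11.0 28.0
wrist pink [36, 28, 467] px [254. 161.] tub xy 23.0 -31.0
scene green [13, 14, 83] px [271. 198.] tub xy 15.0 37.0
scene pink [5, 9, 35] px [232. 152.] tub xy 13.0 -181.0
side green [14, 15, 117] px [276. 215.] tub xy -0.0 36.0
side pink [15, 15, 125] px [290. 202.] tub xy 20.0 -24.0
t 21.17 [475.7 -38.4 216. ] tool z [-0.003 -0.    -1.   ] F [ 0.2  0.1 -2.1] w 16.5 q7 1.04
to (440.0, -330.0, 260.0, 2.957) shift [ -18.1 -293.3  -43.9] spin 0.001
to (440.0, -330.0, 108.0, 2.957) shift [ -18.5 -293.2  108.1] spin 0.001
```

{"api": "carry_out", "payload": {"moves": [[[255,0,0,-22,0],[255,0,0,-44,0],[255,0,-10,-46,0],[255,-2,-35,-46,0],[255,-4,-70,-46,0],[255,-6,-105,-46,0],[255,-8,-140,-46,0],[255,-10,-175,-46,0],[255,-12,-210,-46,0],[255,-14,-240,-40,0],[255,-16,-265,-25,0],[255,-18,-285,0,0],[255,-18,-293,30,0],[255,-18,-293,55,0],[255,-18,-293,75,0],[255,-18,-293,85,0],[255,-18,-293,85,0],[255,-18,-293,85,0]]]}}

```text
clock: 22.67
position: [440.5, -329.3, 131.7]
ee_rot: [-0.288, -3.127, -0.001]
contact_force: [-0.5, -0.3, -1.5]
grip_width: 16.2
```

```bash
python3 go.py 440 -330 107 2.957
```

```text
t 22.67 [ 440.5 -329.3  131.7] tool z [-0.001  0.001 -1.   ] F [-0.5 -0.3 -1.5] w 16.2 q7 1.57
to (440.0, -330.0, 107.0, 2.957) shift [ 0.3 -0.8 24.7] spin 0.001
```

{"api": "carry_out", "payload": {"moves": [[[255,0,0,8,0],[255,0,0,15,0],[255,0,0,20,0],[255,0,0,23,0],[255,0,0,25,0],[255,0,0,25,0],[200,0,0,25,0],[170,0,0,25,0],[140,0,0,25,0],[120,0,0,25,0],[120,0,0,25,0],[120,0,0,25,0],[120,0,0,10,0],[120,0,0,-15,0],[120,0,0,-45,0],[120,0,0,-80,0],[120,0,0,-115,0],[120,0,0,-115,0],[120,0,0,-115,0]]]}}

```text
clock: 24.25
position: [442.1, -330.2, 249.4]
ee_rot: [0.288, 3.124, -0.004]
contact_force: [0.3, -0.5, 0.1]
grip_width: 45.2
```

```bash
python3 go.py 421 447 250 -2.957 421 447 180 -2.957
```

```text
t 24.25 [ 442.1 -330.2  249.4] tool z [ 0.004 -0.003 -1.   ] F [ 0.3 -0.5  0.1] w 45.2 q7 1.66
to (421.0, 447.0, 250.0, -2.957) shift [163.  760.2  -2.8] spin -0.369
to (421.0, 447.0, 180.0, -2.957) shift [163.4 760.4  67.2] spin -0.369
```

```bash
python3 go.py 505 464 180 -2.957
```

```text
t 24.25 [ 442.1 -330.2  249.4] tool z [ 0.004 -0.003 -1.   ] F [ 0.3 -0.5  0.1] w 45.2 q7 1.66
to (505.0, 464.0, 180.0, -2.957) shift [ 83.9 792.5  67.5] spin -0.369
```

{"api": "carry_out", "payload": {"moves": [[[120,0,30,0,0],[60,-5,70,0,0],[0,-10,110,0,0],[0,-15,150,0,0],[0,-20,190,0,0],[0,-20,230,0,0],[0,-20,270,0,0],[0,-20,310,0,0],[0,-10,350,0,0],[0,0,390,0,0],[0,5,430,0,-0.05],[0,15,470,0,-0.1],[0,25,510,0,-0.15],[0,35,550,0,-0.2],[0,45,590,0,-0.25],[0,55,630,0,-0.3],[0,65,670,0,-0.369],[0,75,710,0,-0.369],[0,82,750,20,-0.369],[0,84,780,45,-0.369]]]}}

```text
clock: 25.92
position: [499.5, 456.4, 203.2]
ee_rot: [-0.295, 3.126, 0.006]
contact_force: [0.8, -0.1, -0.0]
grip_width: 85.4
```

{"api": "carry_out", "payload": {"moves": [[[0,0,8,12,0],[0,0,12,23,0],[0,0,12,23,0],[0,0,12,23,0],[0,0,12,23,0],[0,0,12,23,0],[0,0,12,23,0]]]}}

```text
clock: 26.5
position: [499.7, 462.9, 181.3]
ee_rot: [-0.288, 3.127, 0.001]
contact_force: [0.2, -0.6, -0.1]
grip_width: 85.7
```

```bash
python3 hand.py 421 449 -2.957
python3 - <<'E'
from h import *
f=load('wrist');im=f['image'];hsv=cv2.cvtColor(im,cv2.COLOR_BGR2HSV)
m=cv2.inRange(hsv,(0,0,110),(180,40,255));k,l,st,ce=cv2.connectedComponentsWithStats(m)
for i in range(1,k):
    if st[i][4]>400: print(st[i],ce[i].round(0),ray(f,[ce[i]],70)[0].round(1))
E
python3 go.py 421 449 150 -2.957
```

```text
exp px [256. 163.] blob [254. 160.] [ 244  120   21   80 1472]
far,near ends [[443.2, 451.8, 50.0], [515.0, 465.0, 50.0]] len 73.0 yaw -2.96
[     0      0    512    374 137835] [276. 173.] [480.9 477.8  70. ]
t 26.55 [499.5 463.1 181.1] tool z [ 0.002  0.001 -1.   ] F [-0.6  0.4  0.3] w 85.5 q7 0.64
to (421.0, 449.0, 150.0, -2.957) shift [79.8  0.4 31. ] spin -0.001
```

{"api": "carry_out", "payload": {"moves": [[[0,30,0,20,0],[0,60,0,30,0],[0,80,0,40,0],[0,80,0,60,0],[0,80,0,85,0],[0,80,0,110,0],[0,80,0,135,0],[0,80,0,150,0],[0,80,0,153,0],[0,80,0,153,0],[0,80,0,153,0],[255,80,0,153,0],[255,80,0,153,0],[255,80,0,153,0],[255,80,0,153,0],[255,80,0,153,0],[255,80,0,140,0],[255,80,0,110,0],[255,80,0,70,0],[255,80,0,30,0]]], "newtons": 60}}

```text
clock: 28.22
position: [419.1, 448.1, 151.1]
ee_rot: [0.291, -3.126, 0.003]
contact_force: [0.6, 0.4, -2.2]
grip_width: 55.1
```

{"api": "carry_out", "payload": {"moves": [[[255,0,0,-30,0],[255,0,0,-50,0],[255,0,0,-50,0],[255,0,0,-50,0]]]}}

```text
clock: 28.55
position: [420.1, 449.2, 201.3]
ee_rot: [-0.29, 3.126, 0.002]
contact_force: [-0.7, -0.4, -2.7]
grip_width: 55.2
```

```bash
python3 go.py 545 -260 200 -2.957 545 -260 40 -2.957 545 -260 34 -3.2
```

```text
t 28.55 [420.1 449.2 201.3] tool z [ 0.002  0.002 -1.   ] F [-0.7 -0.4 -2.7] w 55.2 q7 0.54
to (545.0, -260.0, 200.0, -2.957) shift [ 7.800e+00 -7.201e+02  2.000e-01] spin 0.001
to (545.0, -260.0, 40.0, -2.957) shift [   8.1 -720.3  160.2] spin 0.001
to (545.0, -260.0, 34.0, -3.2) shift [   8.1 -720.3  166.2] spin 0.244
```

```bash
python3 go.py 525 -255 33 -3.157
```

```text
t 28.55 [420.1 449.2 201.3] tool z [ 0.002  0.002 -1.   ] F [-0.7 -0.4 -2.7] w 55.2 q7 0.54
to (525.0, -255.0, 33.0, -3.157) shift [  26.9 -711.7  167.2] spin 0.201
```

{"api": "carry_out", "payload": {"moves": [[[255,0,-20,0,0],[255,2,-60,0,0],[255,4,-100,0,0.02],[255,6,-140,0,0.04],[255,8,-180,0,0.06],[255,10,-220,0,0.08],[255,10,-260,0,0.1],[255,12,-300,0,0.12],[255,14,-340,0,0.14],[255,16,-380,0,0.16],[255,18,-420,0,0.18],[255,20,-460,0,0.2],[255,22,-500,0,0.2],[255,24,-540,0,0.2],[255,25,-580,0,0.2],[255,26,-620,0,0.2],[255,27,-655,10,0.2],[255,27,-685,30,0.2],[255,27,-705,55,0.2],[255,27,-712,85,0.2]]]}}

```text
clock: 30.22
position: [523.6, -261.2, 112.8]
ee_rot: [-0.033, -3.141, 0.005]
contact_force: [-0.1, 0.1, -2.8]
grip_width: 55.3
```

{"api": "carry_out", "payload": {"moves": [[[255,0,0,25,0],[255,0,0,50,0],[255,0,0,68,0],[255,0,0,77,0],[255,0,0,81,0],[255,0,0,83,0],[255,0,0,83,0],[255,0,0,83,0],[0,0,0,83,0],[0,0,0,83,0],[0,0,0,83,0],[0,0,0,83,0],[0,0,0,83,0],[0,0,0,65,0],[0,0,0,35,0],[0,0,0,0,0],[0,0,0,-40,0],[0,0,0,-70,0],[0,0,0,-70,0],[0,0,0,-70,0]]]}}

```text
clock: 31.88
position: [525.7, -256.3, 186.7]
ee_rot: [0.024, 3.138, -0.002]
contact_force: [-0.3, -0.2, -0.8]
grip_width: 85.4
```

```bash
python3 go.py 675 30 200 -3.007
python3 - <<'E'
from h import *
s=grab('scene','s8');grab('side')
cv2.imwrite('pics/p8.png',cv2.resize(s['image'][60:300,90:410],(800,600),interpolation=2))
E
```

```text
t 31.88 [ 525.7 -256.3  186.7] tool z [ 0.004 -0.002 -1.   ] F [-0.3 -0.2 -0.8] w 85.4 q7 1.53
to (675.0, 30.0, 200.0, -3.007) shift [-145.   288.5  -13.2] spin -0.15
```

View pics/p8.png

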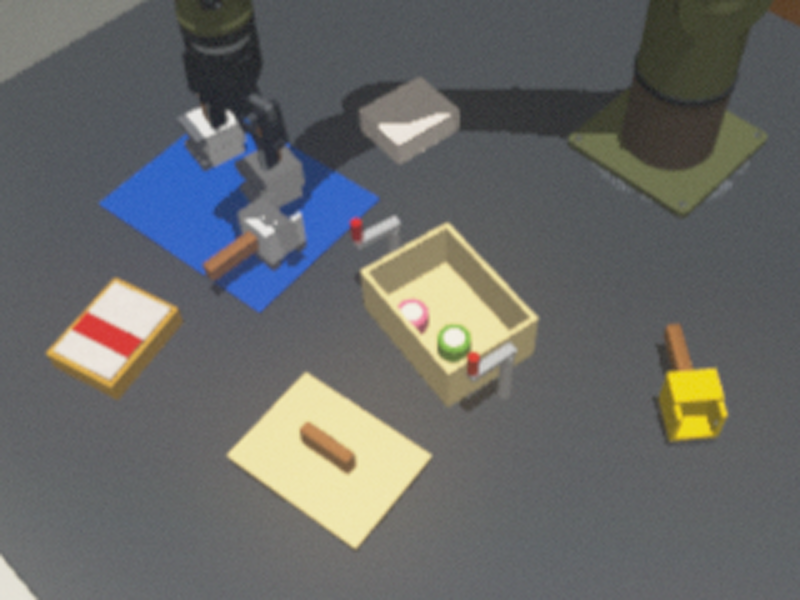

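```bash
python3 go.py 682 -35 200 1.706
```

```text
t 31.98 [ 523.6 -255.8  184. ] tool z [-0.002  0.    -1.   ] F [-0.6  0.9 -0.3] w 85.3 q7 1.53
to (682.0, -35.0, 200.0, 1.706) shift [-155.   223.1  -16.3] spin 1.421
```

{"api": "carry_out", "payload": {"moves": [[[0,-5,10,-16,0.05],[0,-20,30,-16,0.16],[0,-35,50,-16,0.28],[0,-50,72,-16,0.4],[0,-65,94,-16,0.52],[0,-80,115,-16,0.64],[0,-95,137,-16,0.76],[0,-110,158,-16,0.88],[0,-125,180,-16,1.0],[0,-140,200,-16,1.12],[0,-150,215,-16,1.24],[0,-155,223,-16,1.36],[0,-155,223,-16,1.42],[0,-155,223,-16,1.42],[0,-155,223,-16,1.42],[0,-155,223,-16,1.42],[0,-155,223,-16,1.42]]]}}

```text
clock: 33.4
position: [682.3, -36.0, 200.2]
ee_rot: [-2.065, -2.367, 0.002]
contact_force: [0.7, 0.2, -0.0]
grip_width: 85.1
```

```bash
cat > lid.py <<'E'
from fit import *
f=grab('wrist');im=f['image'];hsv=cv2.cvtColor(im,cv2.COLOR_BGR2HSV)
e=proj(f,[[674,30,18]])[0];print('exp lid px',e)
m=cv2.inRange(hsv,(20,40,120),(35,255,255))
m=cv2.morphologyEx(m,cv2.MORPH_CLOSE,np.ones((25,25)))
k,l,st,ce=cv2.connectedComponentsWithStats(m)
i=min([i for i in range(1,k) if st[i][4]>2000],key=lambda i:np.hypot(*(ce[i]-e)))
c=max(cv2.findContours((l==i).astype(np.uint8),0,2)[0],key=cv2.contourArea)
a=cv2.approxPolyDP(c,12,True)[:,0].astype(float);print('plate',a.tolist(),ray(f,a,18)[:,:2].round(1).tolist())
b=cv2.inRange(hsv,(5,90,40),(18,255,255));k,l,st,ce=cv2.connectedComponentsWithStats(b)
for i in range(1,k):
    if st[i][4]>200:
        ys,xs=np.nonzero(l==i);r=cv2.minAreaRect(np.c_[xs,ys].astype(np.float32));print('brown',st[i],ce[i].round(),r,ray(f,[ce[i]],48)[0].round(1))
cv2.imwrite('pics/lid.png',im)
E
python3 lid.py;python3 go.py 674 30 200 1.706
```

```text
exp lid px [254.78974217 107.71386129]
plate [[184.0, 0.0], [197.0, 196.0], [316.0, 198.0], [331.0, 0.0]] [[596.9, 115.5], [622.7, -73.0], [755.1, -57.4], [730.4, 133.6]]
brown [ 249   75   17   77 1276] [257. 113.] ((257.0, 113.0), (76.0, 16.0), 90.0) [676.3  27.6  48. ]
brown [498 313  14  45 337] [507. 336.] ((504.5, 335.0), (44.0, 13.0), 90.0) [1010.4 -190.5   48. ]
brown [151 328  30  25 586] [166. 339.] ((164.92575073242188, 340.2425842285156), (29.35359764099121, 23.18436622619629), 5.710593223571777) [ 603.6 -250.5   48. ]
t 33.45 [682.4 -35.9 200.5] tool z [-0.001 -0.    -1.   ] F [-1.2  0.4  0.3] w 85.4 q7 0.1
to (674.0, 30.0, 200.0, 1.706) shift [66.5  0.6  0.5] spin 0.001
```

{"api": "carry_out", "payload": {"moves": [[[0,30,2,20,0],[0,64,3,40,0],[0,64,3,70,0],[0,64,3,100,0],[0,64,3,130,0],[0,64,3,155,0],[0,64,3,172,0],[0,64,3,176,0],[0,64,3,176,0],[0,64,3,176,0],[255,64,3,176,0],[255,64,3,176,0],[255,64,3,176,0],[255,64,3,176,0],[255,64,3,176,0],[255,64,3,176,0],[255,64,3,176,0],[255,64,3,176,0]]], "newtons": 80}}

```text
clock: 34.95
position: [677.4, 28.8, 25.4]
ee_rot: [2.065, 2.367, 0.001]
contact_force: [-0.3, -0.4, 4.3]
grip_width: 14.9
```

{"api": "carry_out", "payload": {"moves": [[[255,0,0,-10,0],[255,0,0,-30,0],[255,0,0,-60,0],[255,0,0,-90,0],[255,0,0,-120,0],[255,0,0,-145,0],[255,0,0,-150,0],[255,0,0,-150,0],[255,0,0,-150,0]]]}}

```text
clock: 35.7
position: [676.1, 28.8, 173.8]
ee_rot: [-2.064, -2.366, 0.002]
contact_force: [-0.5, -0.7, -3.4]
grip_width: 14.4
```

```bash
python3 lid.py;python3 go.py 451.5 -2.3 174 1.386
```

```text
exp lid px [252.32077472 176.34245468]
plate [[107.0, 75.0], [132.0, 246.0], [180.0, 242.0], [267.0, 198.0], [290.0, 249.0], [351.0, 251.0], [350.0, 285.0], [311.0, 292.0], [370.0, 302.0], [402.0, 75.0]] [[531.1, 106.4], [554.5, -65.7], [606.1, -53.7], [692.0, 9.1], [725.7, -46.0], [792.2, -39.3], [801.4, -82.3], [759.2, -97.7], [830.0, -101.9], [795.5, 142.4]]
brown [ 236  198   38  153 5083] [255. 273.] ((254.5, 274.0), (152.0, 37.0), 90.0) [689.  -61.8  48. ]
brown [485 331  27  53 754] [502. 365.] ((507.8000183105469, 361.3999938964844), (23.25510597229004, 57.24333572387695), 26.56505012512207) [ 984.7 -144.3   48. ]
t 35.75 [675.5  28.7 172.9] tool z [-0.004 -0.    -1.   ] F [ 0.7 -0.4 -2.1] w 14.5 q7 0.01
to (451.5, -2.3, 174.0, 1.386) shift [-3.000e-01 -2.261e+02 -2.000e-01] spin 0.321
```

```bash
cat > held.py <<'E'
from h import *
o=env.get_obs();f=load('wrist');z=float(sys.argv[1])
P=ray(f,[(107,75),(402.5,75)],z);R=cv2.Rodrigues(np.array(o['ee_rot']))[0]
Q=(P-o['position'])@R;print(Q.round(1),'width',np.linalg.norm(P[1]-P[0]),'centre tool xy',(Q.mean(0)-[94,0,0]).round(1),'yaw err',np.arctan2(*(Q[1]-Q[0])[:2]).round(3))
E
python3 held.py 165.5
```

```text
[[ 90.3 -65.7   7.7]
 [ 90.2  68.7   7.2]] width 134.41656884679156 centre tool xy [-3.8  1.5  7.4] yaw err -0.001
```

Run:
```python
import tub,numpy as np
tub.T=np.array([451.,-2.7]);tub.tgo(0,-60,170,np.pi/2)
```

```text
to (np.float64(440.0), np.float64(-61.7), 170, 1.386) shift [ -57.6 -245.6    3.9] spin 0.321
```

{"api": "carry_out", "payload": {"moves": [[[255,-4,-15,2,0.02],[255,-12,-45,2,0.06],[255,-20,-75,2,0.1],[255,-28,-110,2,0.15],[255,-36,-145,2,0.2],[255,-45,-180,2,0.25],[255,-52,-215,2,0.3],[255,-58,-240,2,0.321],[255,-58,-246,2,0.321],[255,-58,-246,2,0.321],[255,-58,-246,2,0.321],[255,-58,-246,2,0.321]]]}}

```text
clock: 36.75
position: [442.9, -61.4, 172.4]
ee_rot: [2.415, 2.008, 0.002]
contact_force: [0.3, -0.1, -2.0]
grip_width: 14.3
```

Run:
```python
from h import *
f=grab('wrist');cv2.imwrite('pics/l9.png',cv2.resize(f['image'][0:300,56:456],(800,600),interpolation=2))
print(env.get_obs()['position'])
```

```text
[442.90376779 -61.3974744  172.46513621]
```

View pics/l9.png

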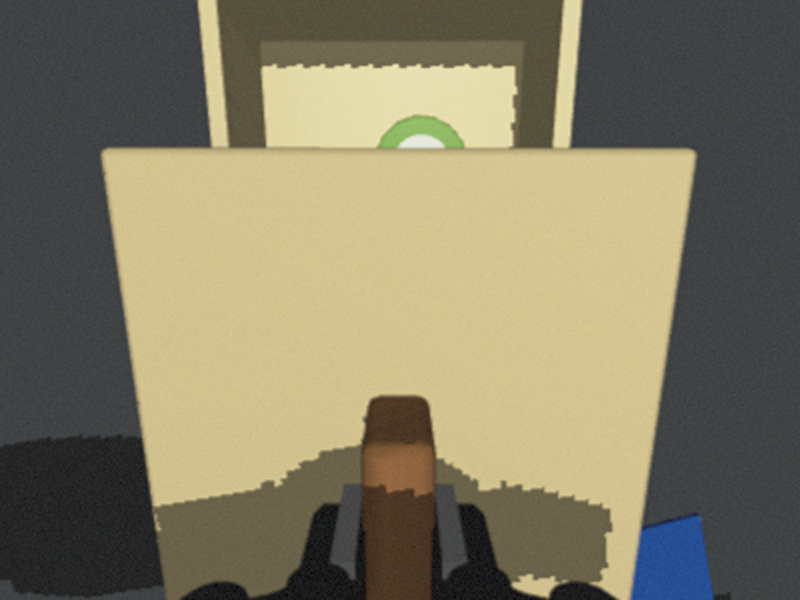

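Run:
```python
from h import *
o=env.get_obs();f=load('wrist');R=cv2.Rodrigues(np.array(o['ee_rot']))[0]
P=lambda *p:np.array(p)/2+[56,0]
def T(n,uv,z): print(n,((ray(f,uv,z)-o['position'])@R)[:,:2].round(1).tolist())
T('rim L',P((199,0),(211,148)),76);T('rim R',P((582,0),(570,148)),76)
T('floor end',P((261,41),(524,41)),6)
T('lid front',P((103,150),(695,150)),165)
T('lid back',P((165,598),(630,598)),165)
T('grip bar end top',P((370,397),(430,397)),172.4-25.4+52)
```

```text
rim L [[141.4, -65.9], [95.0, -66.5]]
rim R [[141.3, 63.1], [94.9, 63.3]]
floor end [[142.4, -59.7], [142.3, 57.2]]
lid front [[90.6, -65.6], [90.4, 68.2]]
lid back [[-30.6, -66.7], [-30.9, 68.3]]
grip bar end top [[43.4, -4.6], [43.4, 7.3]]
```

```bash
python3 - <<'E'
from h import *
o=env.get_obs();f=load('wrist');R=cv2.Rodrigues(np.array(o['ee_rot']))[0]
P=lambda *p:np.array(p)/2+[56,0]
def T(n,uv,z): print(n,((ray(f,uv,z)-o['position'])@R)[:,:2].round(1).tolist())
for dz in(0,-3,-5):
    T('base',P((367,397),(432,397)),165+dz);T('top',P((362,443),(435,443)),199+dz);T('front',P((103,150),(695,150)),165+dz)
Rc=cv2.Rodrigues(np.asarray(f['rvec'],float))[0];print('cam in tool',((-Rc.T@f['tvec'].ravel())-o['position'])@R)
E
python3 go.py 451.5 -2.5 172 1.386
```

```text
base [[31.2, -7.0], [31.2, 9.7]]
top [[33.4, -6.4], [33.4, 8.5]]
front [[90.6, -65.6], [90.4, 68.2]]
base [[30.2, -7.2], [30.1, 9.9]]
top [[32.1, -6.6], [32.1, 8.7]]
front [[90.7, -67.0], [90.6, 69.6]]
base [[29.4, -7.3], [29.4, 10.0]]
top [[31.2, -6.7], [31.2, 8.8]]
front [[90.8, -67.9], [90.7, 70.5]]
cam in tool [  84.26077133    0.90019488 -140.85086656]
t 36.8 [442.9 -61.4 172.5] tool z [ 0.001  0.    -1.   ] F [ 0.5 -0.1 -2.7] w 14.5 q7 -0.09
to (451.5, -2.5, 172.0, 1.386) shift [59.5 -2.3  0.5] spin 0.001
```

{"api": "carry_out", "payload": {"moves": [[[255,15,-1,0,0],[255,35,-2,0,0],[255,55,-3,0,0],[255,62,-3,0,0],[255,62,-3,5,0],[255,62,-3,20,0],[255,62,-3,40,0],[255,62,-3,55,0],[255,62,-3,62,0],[255,62,-3,66,0],[255,62,-3,66,0],[255,62,-3,66,0],[255,62,-3,66,0],[255,62,-3,69,0],[255,62,-3,72,0],[255,62,-3,75,0],[255,62,-3,77,0],[255,62,-3,77,0]]]}}

```text
clock: 38.3
position: [449.5, -0.5, 95.5]
ee_rot: [-2.417, -2.007, 0.001]
contact_force: [0.0, 0.2, -2.2]
grip_width: 14.5
```

{"api": "carry_out", "payload": {"moves": [[[255,0,0,2,0],[255,0,0,3,0],[255,0,0,4,0],[255,0,0,5,0],[255,0,0,6,0],[255,0,0,6,0],[255,0,0,6,0]]]}}

```text
clock: 38.88
position: [449.7, -0.6, 91.3]
ee_rot: [2.417, 2.006, 0.002]
contact_force: [-1.6, 0.1, 16.6]
grip_width: 14.6
```

{"api": "carry_out", "payload": {"moves": [[[255,0,0,-2,0],[255,0,0,-2,0],[180,0,0,-2,0],[120,0,0,-2,0],[120,0,0,-2,0],[120,0,0,-2,0],[120,0,0,-2,0],[120,0,0,-20,0],[120,0,0,-50,0],[120,0,0,-80,0],[120,0,0,-80,0],[120,0,0,-80,0],[120,0,0,-80,0]]]}}

```text
clock: 39.97
position: [449.4, -0.5, 169.6]
ee_rot: [-2.417, -2.007, 0.0]
contact_force: [-0.7, 0.0, -0.3]
grip_width: 45.2
```

```bash
cat > pegs.py <<'E'
from h import *
import tub
c,s=np.cos(tub.A),np.sin(tub.A)
for cam in('wrist','scene','side'):
  f=grab(cam);hsv=cv2.cvtColor(f['image'],cv2.COLOR_BGR2HSV);m=cv2.inRange(hsv,(0,150,60),(6,255,255))|cv2.inRange(hsv,(174,150,60),(180,255,255))
  k,l,st,ce=cv2.connectedComponentsWithStats(m)
  for i in range(1,k):
    if 15<st[i][4]<3000:
      p=ray(f,[ce[i]],117)[0];q=p[:2]-tub.T;print(cam,st[i][2:].tolist(),ce[i].round(),'world',p[:2].round(),'tub',(q[0]*c+q[1]*s).round(),(-q[0]*s+q[1]*c).round())
E
sed -i 's/451.0,-2.2/451.0,-3.0/' tub.py; python3 pegs.py
python3 -c "
import tub,numpy as np
tub.tgo(50,114,150,np.pi/2);tub.tgo(50,-114,150,np.pi/2)"
```

```text
wrist [37, 34, 854] [347.  35.] world [523. 101.] tub 51.0 116.0
scene [15, 9, 104] [83.  3.] world [  357. -1135.] tub 116.0 -1130.0
scene [26, 16, 196] [132. 194.] world [ 771. -215.] tub 354.0 -150.0
side [6, 11, 40] [314. 160.] world [ 480. -129.] tub 52.0 -119.0
side [6, 12, 48] [241. 188.] world [522.  99.] tub 51.0 113.0
to (np.float64(521.1), np.float64(99.9), 150, 1.386) shift [112.1  52.6  18.7] spin -0.0
to (np.float64(479.2), np.float64(-124.3), 150, 1.386) shift [-116.    52.6   18.8] spin -0.0
```

{"api": "carry_out", "payload": {"moves": [[[120,30,15,0,0],[120,65,30,0,0],[120,95,45,0,0],[120,112,53,0,0],[120,112,53,0,0],[120,112,53,0,0],[120,112,53,15,0],[120,112,53,35,0],[120,112,53,55,0],[120,112,53,63,0],[120,112,53,63,0],[120,112,53,63,0],[255,112,53,63,0],[255,112,53,63,0],[255,112,53,63,0],[255,112,53,63,0],[255,112,53,63,0]]], "newtons": 20}}

```text
clock: 41.53
position: [521.0, 99.9, 107.8]
ee_rot: [-2.416, -2.006, 0.002]
contact_force: [-3.6, -0.6, 4.5]
grip_width: 13.3
```

{"api": "carry_out", "payload": {"moves": [[[255,-5,0,0,0],[255,-9,-1,0,0],[255,-17,-3,0,0],[255,-25,-7,0,0],[255,-32,-12,0,0],[255,-38,-18,0,0],[255,-43,-25,0,0],[255,-47,-33,0,0],[255,-49,-41,0,0],[255,-50,-47,0,0],[255,-50,-52,0,0],[255,-50,-53,0,0],[255,-50,-53,0,0],[255,-50,-53,0,0]]], "newtons": 20}}

```text
clock: 42.7
position: [461.6, 54.7, 107.6]
ee_rot: [2.419, 1.995, -0.003]
contact_force: [1.7, -8.4, 8.2]
grip_width: 13.2
```

```bash
python3 tub.py; python3 pegs.py | grep -v scene
```

```text
t 42.7 [461.6  54.7 107.6] in tub -0.2 58.6 F [ 1.7 -8.4  8.2] w 13.2
wrist [29, 54, 1333] [255. 260.] world [463.  60.] tub 1.0 64.0
side [21, 30, 358] [501.  41.] world [  533. -1448.] tub 347.0 -1405.0
side [5, 11, 35] [315. 160.] world [ 479. -129.] tub 51.0 -119.0
side [3, 12, 22] [267. 194.] world [465.  62.] tub 2.0 66.0
```

{"api": "carry_out", "payload": {"moves": [[[200,-50,-52,-1,0],[120,-50,-52,-2,0],[120,-50,-52,-2,0],[120,-50,-52,-2,0],[120,-50,-52,-2,0],[120,-50,-52,-25,0],[120,-50,-52,-50,0],[120,-50,-52,-60,0],[120,-50,-52,-60,0],[120,-50,-52,-60,0]]]}}

```text
clock: 43.68
position: [400.1, 19.8, 167.0]
ee_rot: [2.418, 2.005, -0.001]
contact_force: [0.5, -0.3, -0.5]
grip_width: 45.1
```

My mistake: that call's offsets are relative to its own start, so the tool swept sideways over the lid as it opened. I'm checking for disturbance.

```bash
python3 tub.py; python3 pegs.py
python3 - <<'E'
from h import *
for n in('side','scene'):
    f=load(n);cv2.imwrite('pics/chk_%s.png'%n,f['image'])
s=load('side')['image'][110:270,200:400];cv2.imwrite('pics/chk.png',cv2.resize(s,(800,640))[:600])
E
```

```text
t 43.68 [400.1  19.8 167. ] in tub -54.2 13.0 F [ 0.5 -0.3 -0.5] w 45.1
wrist [33, 27, 618] [342. 146.] world [464.  60.] tub 1.0 64.0
wrist [6, 7, 17] [382. 380.] world [ 479. -143.] tub 53.0 -132.0
scene [16, 9, 103] [83.  3.] world [  356. -1135.] tub 115.0 -1130.0
scene [3, 8, 19] [282. 183.] world [459.  59.] tub -3.0 62.0
scene [26, 16, 196] [132. 194.] world [ 771. -215.] tub 354.0 -150.0
side [14, 13, 82] [282. 126.] world [ 663. -183.] tub 242.0 -137.0
side [4, 11, 41] [268. 194.] world [462.  59.] tub -1.0 63.0
```

```bash
cat > bar.py <<'E'
from fit import *
import tub
c,s=np.cos(tub.A),np.sin(tub.A)
for cam in sys.argv[1:]:
  f=grab(cam);hsv=cv2.cvtColor(f['image'],cv2.COLOR_BGR2HSV);m=cv2.inRange(hsv,(5,90,40),(18,255,255))
  k,l,st,ce=cv2.connectedComponentsWithStats(m);e=proj(f,[[*tub.T,105]])[0]
  i=min([i for i in range(1,k) if st[i][4]>40],key=lambda i:np.hypot(*(ce[i]-e)))
  ys,xs=np.nonzero(l==i);r=cv2.minAreaRect(np.c_[xs,ys].astype(np.float32))
  # predicted silhouette of the bar on a home lid
  B=np.array([(x,y,z) for x in(-8,8) for y in(-35,35) for z in(84,118)],float);W=np.c_[B[:,0]*c-B[:,1]*s+tub.T[0],B[:,0]*s+B[:,1]*c+tub.T[1],B[:,2]]
  h=cv2.convexHull(proj(f,W).astype(np.float32));M=cv2.moments(h)
  im=np.zeros(m.shape,np.uint8);cv2.fillConvexPoly(im,h.round().astype(int),1);x,y,w,hh=cv2.boundingRect(h)
  print(cam,'seen',st[i],ce[i].round(1),'pred box',(x,y,w,hh),'area',int(im.sum()),'centroid',round(M['m10']/M['m00'],1),round(M['m01']/M['m00'],1))
E
python3 bar.py wrist scene side
python3 -c "
import tub,numpy as np
tub.tgo(50,114,167,np.pi/2);tub.tgo(51,-115,167,np.pi/2)"
```

```text
wrist seen [ 308  183   34   86 2034] [324.9 219.9] pred box (310, 176, 40, 107) area 3476 centroid 329.1 228.7
scene seen [261 159  17  23 187] [269.1 170.3] pred box (258, 159, 20, 27) area 262 centroid 268.1 172.4
side seen [280 181  23  20 284] [290.8 190.6] pred box (275, 178, 28, 24) area 389 centroid 288.6 189.8
to (np.float64(521.1), np.float64(99.9), 167, 1.386) shift [100.3 104.2  -1.1] spin -0.001
to (np.float64(480.0), np.float64(-125.4), 167, 1.386) shift [-128.7  105.3   -1. ] spin -0.001
```

{"api": "carry_out", "payload": {"moves": [[[120,-20,20,0,0],[120,-50,45,0,0],[120,-80,70,0,0],[120,-105,90,0,0],[120,-129,105,0,0],[120,-129,105,0,0],[120,-129,105,0,0],[120,-129,105,15,0],[120,-129,105,35,0],[120,-129,105,50,0],[120,-129,105,58,0],[120,-129,105,58,0],[120,-129,105,58,0],[255,-129,105,58,0],[255,-129,105,58,0],[255,-129,105,58,0],[255,-129,105,58,0],[255,-129,105,58,0]]], "newtons": 20}}

```text
clock: 45.48
position: [479.4, -125.1, 109.7]
ee_rot: [-2.417, -2.006, 0.001]
contact_force: [-2.9, 1.6, 4.9]
grip_width: 12.8
```

{"api": "carry_out", "payload": {"moves": [[[255,5,0,0,0],[255,9,-1,0,0],[255,17,-3,0,0],[255,25,-7,0,0],[255,32,-12,0,0],[255,38,-18,0,0],[255,43,-25,0,0],[255,47,-33,0,0],[255,49,-41,0,0],[255,50,-47,0,0],[255,50,-52,0,0],[255,50,-53,0,0],[255,50,-53,0,0],[255,50,-53,0,0]]], "newtons": 20}}

```text
clock: 46.65
position: [440.3, -60.7, 109.5]
ee_rot: [-2.409, -2.016, -0.013]
contact_force: [3.0, 9.2, 7.9]
grip_width: 13.1
```

```bash
python3 tub.py; python3 pegs.py | grep -v scene
```

```text
t 46.65 [440.3 -60.7 109.5] in tub 0.1 -58.6 F [3.  9.2 7.9] w 13.1
wrist [29, 13, 271] [257.   5.] world [462.  52.] tub 1.0 56.0
wrist [29, 54, 1286] [255. 276.] world [440. -66.] tub 1.0 -64.0
side [17, 13, 91] [283. 125.] world [ 664. -186.] tub 243.0 -141.0
side [4, 11, 41] [268. 194.] world [462.  59.] tub -1.0 63.0
```

Right latch is closed. Release in place, with zero shift, and rise well clear.

{"api": "carry_out", "payload": {"moves": [[[200,0,1,0,0],[120,0,1,-1,0],[120,0,1,-1,0],[120,0,1,-1,0],[120,0,1,-1,0],[120,0,1,-20,0],[120,0,1,-50,0],[120,0,1,-85,0],[120,0,1,-120,0],[120,0,1,-130,0],[120,0,1,-130,0],[120,0,1,-130,0]]]}}

```text
clock: 47.8
position: [438.2, -66.8, 239.0]
ee_rot: [2.417, 2.006, 0.001]
contact_force: [-0.3, -0.4, -0.6]
grip_width: 45.5
```

{"api": "carry_out", "payload": {"moves": [[[120,0,30,0,0],[120,0,70,0,0],[120,0,110,0,0],[120,0,150,0,0],[120,0,180,0,0],[120,0,180,0,0],[120,0,180,0,0],[120,0,180,0,0]]]}}

```text
clock: 48.47
position: [613.3, -99.6, 236.7]
ee_rot: [-2.415, -2.004, 0.005]
contact_force: [0.6, 0.4, -0.2]
grip_width: 45.2
```

```bash
python3 tub.py; python3 pegs.py; python3 bar.py scene side
python3 - <<'E'
from h import *
# lid top level check in side/scene: compare predicted plate corners (home) with cream mask edges
import tub
c,s=np.cos(tub.A),np.sin(tub.A)
for cam in('scene','side'):
  f=load(cam);hsv=cv2.cvtColor(f['image'],cv2.COLOR_BGR2HSV);m=cv2.inRange(hsv,(18,30,70),(35,255,255))
  m=cv2.morphologyEx(m,cv2.MORPH_CLOSE,np.ones((9,9)))
  k,l,st,ce=cv2.connectedComponentsWithStats(m);e=proj(f,[[*tub.T,84]])[0];i=min([i for i in range(1,k) if st[i][4]>500],key=lambda i:np.hypot(*(ce[i]-e)))
  B=np.array([(x,y,z) for z in(84,76,0) for x,y in ((-69,-94),(69,-94),(69,94),(-69,94))],float);B[8:,:2]*=[65/69,90/94]
  W=np.c_[B[:,0]*c-B[:,1]*s+tub.T[0],B[:,0]*s+B[:,1]*c+tub.T[1],B[:,2]];p=proj(f,W);print(cam,'cream box',st[i],'pred corners top',p[:4].round().tolist(),'pred box',cv2.boundingRect(p.astype(np.float32)))
  # white moulds on mat
  m=cv2.inRange(hsv,(100,150,60),(125,255,255));k,l,st,ce=cv2.connectedComponentsWithStats(m);print('blue',[st[i].tolist() for i in range(1,k) if st[i][4]>300])
  # mould c handle, standing moulds' handles
  m=cv2.inRange(hsv,(5,90,40),(18,255,255));k,l,st,ce=cv2.connectedComponentsWithStats(m);print('brown',[(st[i].tolist()) for i in range(1,k) if st[i][4]>60])
  def P(*q): return proj(f,[q])[0].round().tolist()
  print('expected handle tops b,a',P(440,-450,135),P(440,-330,135),'c end',P(621,-254,56))
E
```

```text
t 48.47 [613.3 -99.6 236.7] in tub 177.2 -65.1 F [ 0.6  0.4 -0.2] w 45.2
wrist [44, 26, 707] [23. 27.] world [464.  60.] tub 1.0 64.0
wrist [34, 22, 453] [ 59. 187.] world [441. -66.] tub 2.0 -63.0
wrist [40, 53, 1114] [387. 274.] world [ 726. -210.] tub 308.0 -153.0
scene [15, 9, 103] [83.  3.] world [  356. -1135.] tub 115.0 -1130.0
scene [4, 9, 18] [256. 153.] world [433. -70.] tub -5.0 -69.0
scene [4, 7, 17] [282. 182.] world [458.  58.] tub -5.0 61.0
scene [26, 16, 196] [132. 194.] world [ 771. -215.] tub 354.0 -150.0
side [17, 13, 93] [283. 125.] world [ 663. -186.] tub 242.0 -141.0
side [6, 11, 44] [310. 177.] world [439. -69.] tub 0.0 -67.0
side [4, 11, 41] [268. 194.] world [462.  59.] tub -1.0 63.0
scene seen [261 160  17  22 182] [269.1 170.4] pred box (258, 159, 20, 27) area 262 centroid 268.1 172.4
side seen [280 181  24  20 303] [291.5 190.3] pred box (275, 178, 28, 24) area 389 centroid 288.6 189.8
scene cream box [ 232  141   76   82 3641] pred corners top [[268.0, 146.0], [231.0, 166.0], [268.0, 210.0], [306.0, 186.0]] pred box (230, 145, 77, 78)
blue [[449, 30, 63, 80, 3280], [130, 114, 53, 55, 1255], [180, 126, 61, 54, 779]]
brown [[277, 0, 73, 37, 1203], [392, 0, 58, 75, 2399], [172, 158, 15, 13, 96], [261, 160, 17, 22, 182], [356, 190, 11, 18, 136], [328, 317, 57, 46, 971]]
expected handle tops b,a [172.0, 89.0] [196.0, 107.0] c end [171.0, 168.0]
side cream box [ 247  169   90   77 4004] pred corners top [[333.0, 198.0], [302.0, 169.0], [244.0, 191.0], [272.0, 225.0]] pred box (244, 168, 90, 78)
blue [[298, 128, 111, 71, 2302]]
brown [[0, 0, 63, 12, 385], [385, 117, 13, 24, 182], [363, 131, 13, 24, 181], [307, 139, 16, 14, 124], [280, 181, 24, 20, 303], [72, 228, 37, 56, 1223], [237, 287, 35, 12, 415]]
expected handle tops b,a [395.0, 120.0] [372.0, 135.0] c end [306.0, 140.0]
```

```bash
python3 -c "
import tub,numpy as np
tub.tgo(0,-75,290,np.pi/2)"
```

```text
to (np.float64(437.2), np.float64(-76.7), 290, 1.386) shift [ -10.1 -178.4  -51. ] spin -0.0
```

{"api": "carry_out", "payload": {"moves": [[[120,0,-30,-15,0],[120,-3,-70,-35,0],[120,-6,-110,-51,0],[120,-10,-150,-51,0],[120,-10,-178,-51,0],[120,-10,-178,-51,0],[120,-10,-178,-51,0],[120,-10,-178,-51,0],[120,-10,-178,-51,0]]]}}

```text
clock: 49.47
position: [439.9, -76.9, 290.1]
ee_rot: [2.416, 2.006, 0.002]
contact_force: [0.1, 0.5, -0.7]
grip_width: 45.3
```

```bash
python3 - <<'E'
from fit import *
import tub
f=grab('wrist');im=f['image'];hsv=cv2.cvtColor(im,cv2.COLOR_BGR2HSV)
m=cv2.inRange(hsv,(18,30,60),(35,255,255));k,l,st,ce=cv2.connectedComponentsWithStats(m)
e=proj(f,[[*tub.T,84]])[0];i=np.argmax(st[1:,4])+1
print('exp',e.round(),st[i])
mm=cv2.morphologyEx((l==i).astype(np.uint8),cv2.MORPH_CLOSE,np.ones((21,21)))
c=max(cv2.findContours(mm,0,2)[0],key=cv2.contourArea)
h=cv2.convexHull(c);a=cv2.approxPolyDP(h,5,True)[:,0];print(a.tolist())
C,S=np.cos(tub.A),np.sin(tub.A)
q=ray(f,a.astype(float),84)[:,:2]-tub.T;print(np.c_[q[:,0]*C+q[:,1]*S,-q[:,0]*S+q[:,1]*C].round(1).tolist())
# edges of mask along rows -> left/right
for r in range(40,240,40):
    x=np.nonzero(mm[r])[0]
    if len(x):
        w=ray(f,[(x[0],r),(x[-1]+1,r)],84)[:,:2]-tub.T;print(r,x[0],x[-1],(w[:,0]*C+w[:,1]*S).round(1),(-w[:,0]*S+w[:,1]*C).round(1))
b=cv2.inRange(hsv,(5,90,40),(18,255,255));k,l,st,ce=cv2.connectedComponentsWithStats(b)
for i in range(1,k):
    if st[i][4]>150:
        ys,xs=np.nonzero(l==i);w=ray(f,[ce[i]],118)[0][:2]-tub.T;print('brown',st[i],cv2.minAreaRect(np.c_[xs,ys].astype(np.float32))[2],(w[0]*C+w[1]*S).round(1),(-w[0]*S+w[1]*C).round(1))
E
python3 pegs.py|grep wrist
```

```text
exp [251.  99.] [  179     4   139   182 21278]
[[317, 0], [307, 183], [193, 185], [179, 0]]
[[65.3, 93.1], [65.8, -95.0], [-69.4, -97.3], [-70.5, 93.2]]
40 181 315 [-71.4  66.6] [57.7 57.6]
80 184 313 [-71.2  67. ] [19.4 19.3]
120 187 310 [-71.   66.2] [-22.  -22.2]
160 190 308 [-70.9  66.6] [-67.1 -67.2]
brown [ 240   67   16   73 1103] 90.0 -2.9 -1.9
brown [350 249  52  24 865] 82.50414276123047 145.6 -179.4
brown [282 321  22  35 573] 82.87498474121094 51.3 -294.6
wrist [14, 22, 241] [252.  26.] world [464.  60.] tub 1.0 64.0
wrist [13, 18, 173] [252. 164.] world [440. -66.] tub 1.0 -64.0
wrist [31, 53, 1009] [491. 250.] world [ 693. -217.] tub 277.0 -166.0
```

```bash
python3 -c "
from workcell import env
print(env.job_done(),env.get_obs()['clock'])"
```

```text
the job is handed in; nothing more can be done
the job is handed in; nothing more can be done
```

The job is handed in, at about 50 s on the robot's clock. My last checks show everything in place; the hand-in itself gave no verdict.

**What was done**
- **Sweets:** The tool cannot tilt, so I held moulds b and a loosely by the handle and pivoted each mouth down against the tub's rim. I then gripped them hard and gave each two knocks. Both sweets (green b and pink a) were seen lying flat on the tub floor before the lid went on, and the fingers were never near them.
- **Moulds:** a and b stand mouth down on the mat. The empty mould c lies on its feet there.
- **Lid and latches:** The lid is in the tub and both latches are swung shut.

**Last checks**
- **Lid:** It is about 2 mm off centre in x and 1.5 mm in y, and square to the tub. It came to rest at a tool height of 91.3 mm, where 91.4 mm was expected.
- **Latches:** Both pegs were measured at tub (1, ±64) mm, which is about 0.02 rad from closed.
- **Mat and bystanders:** The mould handles appear where they were placed. I kept clear of the gift box, cup and cards and saw no sign that they moved, but did not measure them at the end.

**What went wrong or disagreed**
- **Sweep after the left latch:** I gave one move the wrong offsets, and the opening fingers swept sideways across the closed lid. I had used up the picture allowance by then, so I rechecked by measurement only. The lid and latch were still in place, with the lid perhaps pushed a few millimetres within its play.
- **Cameras:** The scene and wrist cameras differed by about 5 mm on the tub's position; I used the wrist camera.

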